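Load the deburring hopper from the scoop tray

ROBOT

A 6-joint arm with a two-finger parallel gripper is mounted at the origin on the work surface. World frame = base frame: x ahead of the robot, y to its left, z up, the work surface at z = 0. Lengths are in m, angles in rad, forces in N, time in s.
With the tool pointing down it reaches from about 0.3 to 0.875 m from the base axis. Payload 6.4 kg.
Tool frame: the origin (TCP) lies midway between the tips of the shut fingers; the grasp point (between the pads) lies 19 mm behind it (r.grip_point_offset is the distance from the TCP to the grasp point, in m); z points along the fingers, y is the line along which they close (so a half turn about z gives the same grasp; the last joint's range is limited). The gripper opens to 88 mm and grips with 3 to 60 N. Pads are 18 mm wide; open, the fingers measure 123 mm over their backs; the gripper's body (75 mm by 187 mm) begins 45 mm behind the grasp point.
Start: joints at [-1.43, 0.181, 1.607, -0, 1.354, -0.206], TCP at [0.195, -0.541, 0.239] pointing down, gripper open.
Joint ranges: [-2.99, 2.99], [-0.89, 2.07], [0.3, 2.58], [-1.14, 4.28], [0, 2.63], [-3.12, 3.12]. Speed limits (rad/s): [2.57, 2.57, 3.01, 3.14, 3.14, 3.14].

INTERFACE

Orientations are given as a unit quaternion [w, x, y, z].
In Python, from workcell import r gives the robot as it stands. The module is installed in compiled form; this text tells all that it offers.
- The arm moves only by the tool move_arm, never from a script. Its argument "increments" is a list of rows, each an object of numbers: "hand": the gripper's target within -1 to 1 (fully open at 1, half-way at 0, shut at -1); "x", "y", "z": the shift along the tool's x, y, z in m; "turn": the turn about the tool's z in degrees. A call has 1 to 12 rows; each row shifts and turns the commanded pose from where the row before left it, along the tool's axes as they then stand; what a row does not reach is not made up. A row lasts 1/12 s, in which the tool goes at most 41.7 mm and 7.16 degrees, less where a joint would pass 70% of its speed; a pose out of reach is approached as far as the arm can. A call with a gripper value outside its range is refused whole. The fingers move at their own pace and stop on an object; "force" is the grip in N (left out, the last holds). Time passes only in rows, so rows that do not move let the fingers close. It gives the time, the measured TCP pose, the force, the opening and the grip force at its end, in the units of the state.
- r.state(): the state, without advancing time (a new reading comes with each control period).
- r.grab_frame(name): name is "side" or "top"; returns a dict with "img" (384x512x3 uint8, red, green, blue), "fx", "fy", "cx", "cy" (pixels), "R" (3x3) and "t" (3): a world point X has camera coordinates R X + t. Camera axes: x right, y down, z forward; pixel columns grow to the right and rows downward; lengths in m; the calibration is good to about 2 mm. A picture is of the moment at which its call begins. There is no depth.
- r.close_job(): hands the job in; it is judged then, once.
Trained networks look in a picture, given as the dict that the camera call returned (one of the last four; its "shot" number tells which), for a name from the list of things; names that differ only in an ending like _2 or _b are one class to them, and where a whole thing is asked for, a point or a joint stands for the part that bears it (a point fixed in the world has none). Each returns a list of dicts, best first, with "p" (0 to 1); they miss things now and then, are a little off and sometimes report something else, mostly with a low value. They report only what shows in the picture. A call takes as long as a camera call. They do not tell look-alikes from the thing itself.
- r.masks_of(thing, picture): "pixels" (384x512 bool, what is visible of it) and "extent" ([left, top, right, bottom] in pixels, round what is visible of it).
- r.landmark_of(thing, picture): "xy" ([column, row] in pixels: a listed point, or the origin of a listed thing).
The state is a dict: "time_s": time; "q": joint angles; "qd": joint speeds; "tau": joint torques, N m; "tool_pos": TCP position; "tcp_rot": TCP orientation; "wrist_force": force on the tool from outside, world axes, zero at the start; "ft_torque": the same for the moment, N m; "grip_width": opening from 0.0 (shut) to 1.0 (fully open); "gripper_force": force on a finger pad.
Only numpy, scipy, OpenCV 4.12 (cv2) and the standard library are available. Lean on these libraries where they do the work, as an engineer would, in place of code of your own. Each camera call takes 0.05 s, during which the arm holds its last target. There are 200 camera calls.

TASK

Load the deburring machine: slide the feeder's grip on the grey console fully to its off end (on the robot's right), then put every square-tube offcut lying on the bench into the scoop tray on its mat, lift the tray by its handle and tip the offcuts into the round hopper. Set the empty tray back level in the middle of its rubber mat, and last of all, with every offcut in the hopper, slide the grip until it is level with the brass pointer. Leave the other things on the bench where they are.

Things in the scene. Friction and masses are not known exactly. Their poses are not given: they have to be found in the camera images.
- hopper: deburring machine, fixed: an open round steel funnel hopper on a green foot. Origin on the bench under the funnel's centre, z up. Rim 120 mm above the bench, inner radius 133 mm there, narrowing to 73 mm at its floor, 38 mm above the bench. A green motor box, 130 mm wide and 85 mm high, lies 150 to 260 mm along the hopper's +x, on the side away from the robot
- hopper_mouth (a point): centre of the hopper's round mouth, at rim height (120 mm above the bench)
- mat: flat black rubber mat, 250 x 240 x 3 mm, fixed on the bench: the tray's place. Origin at the centre of its underside; it turns a little with the tray's start
- tray: bright aluminium scoop tray, 213 x 206 mm (x by y), 0.2 kg. Origin on its underside, z up. Smooth floor 3 mm thick, x=-80 to +86 mm; end walls at y=+-100 mm, 40 mm high; back wall at x=+88, 50 mm high. Pouring side -x (at the start roughly towards the robot): no wall, the floor bends up 20 degrees to a lip ending at x=-122, z=18 mm. Offcuts slide out when it is tipped lip-down by 35 to 45 degrees
- tray_handle (a point): centre of the tray's black handle bar, fixed rigidly above the back wall at x=+80, z=+83 mm of the tray: flat-sided, 120 mm long along the tray's y, 20 mm thick along x, 26 mm tall (top 96 mm above the tray's underside), carried by two thin posts at y=+-50 mm. Grip it from above across its 20 mm
- feed (a joint): position (m) of the feeder's slide grip along its track on the grey console: 0 is the off end (the robot's right-hand end, marked by a small black disc on the console), 0.12 the other end. It stays where it is left; about 1.5 N moves it
- feed_grip (a point): centre of the black slide grip, a block 24 x 22 x 40 mm (across, along the track, tall) with a white line across its top; its top stands 75 mm and its foot 35 mm above the bench. Its y axis runs along the track, away from the off end
- pointer: small brass pointer tab, 16 x 8 x 8 mm, fixed on top of the console (35 mm above the bench) beside the track on the robot's side; its tip points across the track at the wanted setting. Origin under its middle, 30 mm to the side of the track's line; its y axis is parallel to the track
- offcut0: aluminium square-tube offcut, 30 x 30 mm and 65 mm long, about 55 g, lying on a side. Origin at its centre, long axis x. May be absent (None)
- offcut1: aluminium square-tube offcut, 30 x 30 mm and 65 mm long, about 55 g, lying on a side. Origin at its centre, long axis x. May be absent (None)
- offcut2: aluminium square-tube offcut, 30 x 30 mm and 65 mm long, about 55 g, lying on a side. Origin at its centre, long axis x. May be absent (None)
- offcut3: aluminium square-tube offcut, 30 x 30 mm and 65 mm long, about 55 g, lying on a side. Origin at its centre, long axis x. May be absent (None)
- offcut4: aluminium square-tube offcut, 30 x 30 mm and 65 mm long, about 55 g, lying on a side. Origin at its centre, long axis x. May be absent (None)
- offcut5: aluminium square-tube offcut, 30 x 30 mm and 65 mm long, about 55 g, lying on a side. Origin at its centre, long axis x. May be absent (None)
- collar: round steel collar standing on end, 52 mm across, 40 mm high; not part of the job, leave it
- bracket: dark steel angle bracket, 60 x 40 mm, 50 mm high; not part of the job, leave it
- hammer: hammer lying on the bench; leave it
- wrench: wrench lying on the bench; leave it
- oilcan: upright can, 64 mm across, 150 mm high; leave it
- woodblock: wooden block 90 x 60 x 40 mm; leave it
Not all that is in view belongs to the job. Leave any pink look-alike of the offcut4 alone.

How it is judged:
On the way, in this order (a step that is already met when the one before it is completed fails the run):
1. the feeder's grip is at the off end (value of joint feed below 0.007 m), for 0.2 s.
2. every offcut lies in the tray, the tray on its mat (x of offcut0 in the frame of tray between -0.115 and 0.085 m and y of offcut0 in the frame of tray between -0.1 and 0.1 m and z of offcut0 in the frame of tray between 0.005 and 0.08 m and x of offcut1 in the frame of tray between -0.115 and 0.085 m and y of offcut1 in the frame of tray between -0.1 and 0.1 m and z of offcut1 in the frame of tray between 0.005 and 0.08 m and x of offcut2 in the frame of tray between -0.115 and 0.085 m and y of offcut2 in the frame of tray between -0.1 and 0.1 m and z of offcut2 in the frame of tray between 0.005 and 0.08 m and x of offcut3 in the frame of tray between -0.115 and 0.085 m and y of offcut3 in the frame of tray between -0.1 and 0.1 m and z of offcut3 in the frame of tray between 0.005 and 0.08 m and x of offcut4 in the frame of tray between -0.115 and 0.085 m and y of offcut4 in the frame of tray between -0.1 and 0.1 m and z of offcut4 in the frame of tray between 0.005 and 0.08 m and x of offcut5 in the frame of tray between -0.115 and 0.085 m and y of offcut5 in the frame of tray between -0.1 and 0.1 m and z of offcut5 in the frame of tray between 0.005 and 0.08 m and horizontal distance between tray and mat below 0.04 m and angle between tray's own z axis and vertical below 0.1 rad and height (world z) of tray below 0.012 m), for 0.2 s.
3. the tray is tipped over the hopper, the feeder still off (angle between tray's own z axis and vertical above 0.6 rad and horizontal distance between tray and hopper below 0.2 m and height (world z) of tray_handle above 0.13 m and value of joint feed below 0.012 m), for 0.1 s.
4. every offcut is in the hopper and the tray stands level on its mat (horizontal distance between each of offcut0, offcut1, offcut2, offcut3, offcut4, offcut5 and hopper below 0.12 m and z of offcut0 in the frame of hopper between 0.035 and 0.125 m and z of offcut1 in the frame of hopper between 0.035 and 0.125 m and z of offcut2 in the frame of hopper between 0.035 and 0.125 m and z of offcut3 in the frame of hopper between 0.035 and 0.125 m and z of offcut4 in the frame of hopper between 0.035 and 0.125 m and z of offcut5 in the frame of hopper between 0.035 and 0.125 m and horizontal distance between tray and mat below 0.04 m and angle between tray's own z axis and vertical below 0.1 rad and height (world z) of tray below 0.012 m), for 0.2 s.
5. the grip is level with the pointer (y of feed_grip in the frame of pointer between -0.006 and 0.006 m), for 0.2 s.
At the end, for the whole second after the job is handed in: every offcut present lies at rest in the hopper (centre within 120 mm of the hopper's axis, below 125 mm), the empty tray stands level (under 0.1 rad) on its mat with its origin within 40 mm of the mat's centre, and the slide grip is within 6 mm of the pointer along the track, at rest (all of step 4 and all of step 5 and linear speed of each of offcut0, offcut1, offcut2, offcut3, offcut4, offcut5, tray below 0.05 m/s and velocity of joint feed between -0.01 and 0.01 m/s); the robot touches nothing.
It fails at once if a thing that is not part of the job is shifted more than 60 mm (distance of any of collar, bracket, hammer, wrench, oilcan, woodblock from where it was at the start of the episode above 0.06 m).
Of offcut0, offcut1, offcut2, offcut3, offcut4, offcut5 only 4 to 6 are there at a start; the rules pass over those that are not, and their reading is None.
At some moment in a run one of offcut0, offcut1, offcut2, offcut3, offcut4, offcut5 may be knocked a few centimetres aside while the robot is not near it.
It also fails if it takes over 210 s, if anything falls off the work surface, if the arm or the gripper's body presses on something with over 40 N, if the wrist force passes 120 N, or if a joint passes its speed limit or range.

## Working session

There is one attempt and no reset: what is moved stays moved. The work goes in short steps, Python scripts to look and compute and a tool call to move; the robot and the scene stay as the last step left them, time stands still between calls to the robot, and variables do not carry over. Pictures are saved under pics/ and viewed, at most 14 in all, crops included, and the job is handed in when it is done.

Besides the shell and the picture viewer there is one more tool, called as name([rows], argument=value, ...), one row to a line, values as JSON. move_arm: Moves the arm, as the interface text tells. Its arguments: {"type":"object","properties":{"increments":{"type":"array","items":{"type":"object","properties":{"hand":{"type":"number"},"x":{"type":"number"},"y":{"type":"number"},"z":{"type":"number"},"turn":{"type":"number"}}}},"force":{"type":"number"}},"required":["increments"]}

```bash
mkdir -p pics
cat > h.py <<'E'
import numpy as np, cv2
from workcell import r
def ray(f,xy):
    d=np.array([(xy[0]-f['cx'])/f['fx'],(xy[1]-f['cy'])/f['fy'],1.])
    R=np.array(f['R']);t=np.array(f['t']); return -R.T@t, R.T@d
def at(f,xy,z):
    o,d=ray(f,xy); return o+d*(z-o[2])/d[2]
def px(f,X):
    c=np.array(f['R'])@np.array(X)+np.array(f['t']); return np.array([f['fx']*c[0]/c[2]+f['cx'],f['fy']*c[1]/c[2]+f['cy']])
def save(f,n,box=None,s=1):
    im=f['img'][:,:,::-1]
    if box: im=im[box[1]:box[3],box[0]:box[2]]
    cv2.imwrite('pics/'+n,cv2.resize(im,None,fx=s,fy=s,interpolation=cv2.INTER_CUBIC))
def rect(m): 
    p=np.argwhere(m)[:,::-1].astype(np.float32); return cv2.minAreaRect(p)
E
python3 - <<'E'
from h import *
Z=dict(hopper=0,hopper_mouth=.12,mat=0,tray=.003,tray_handle=.086,feed_grip=.055,pointer=.035,offcut0=.015,collar=.02,bracket=.02,hammer=.01,wrench=.01,oilcan=.075,woodblock=.02)
for n in('top','side'):
    f=r.grab_frame(n); save(f,n+'0.png',s=1.5)
    print(n,'cam',-np.array(f['R']).T@np.array(f['t']))
    for k,z in Z.items():
        for d in r.landmark_of(k,f)[:9]:
            if d['p']>.2: print(k,round(d['p'],2),np.round(d['xy']),np.round(at(f,d['xy'],z)[:2],3))
E
```

```text
top cam [ 0.31963554 -0.05149778  1.05268522]
hopper 0.84 [119. 211.] [0.507 0.361]
hopper_mouth 0.57 [105. 202.] [0.512 0.352]
mat 0.55 [175. 167.] [0.635 0.197]
tray 0.84 [233. 225.] [0.451 0.024]
tray_handle 0.65 [237. 195.] [0.523 0.004]
feed_grip 0.57 [228. 136.] [0.707 0.027]
offcut0 0.74 [385. 208.] [ 0.481 -0.422]
offcut0 0.72 [349. 163.] [ 0.621 -0.331]
offcut0 0.66 [318. 190.] [ 0.541 -0.231]
offcut0 0.59 [354. 225.] [ 0.433 -0.326]
offcut0 0.58 [356. 195.] [ 0.521 -0.342]
offcut0 0.54 [355. 291.] [ 0.25  -0.311]
offcut0 0.52 [307. 233.] [ 0.416 -0.189]
collar 0.7 [315. 163.] [ 0.624 -0.227]
bracket 0.72 [175. 169.] [0.623 0.191]
bracket 0.57 [176. 134.] [0.733 0.19 ]
hammer 0.65 [355. 257.] [ 0.344 -0.323]
wrench 0.76 [336. 126.] [ 0.741 -0.303]
oilcan 0.96 [173. 137.] [0.704 0.185]
oilcan 0.66 [115. 211.] [0.494 0.343]
oilcan 0.49 [354. 259.] [ 0.336 -0.302]
woodblock 0.74 [315. 162.] [ 0.628 -0.229]
woodblock 0.63 [389. 155.] [ 0.64  -0.452]
side cam [-0.02047978  0.48868873  0.75451743]
hopper 0.77 [132. 304.] [0.503 0.361]
hopper_mouth 0.68 [116. 272.] [0.504 0.367]
ma
[... 167 characters left out ...]
] [0.527 0.014]
tray_handle 0.57 [131. 304.] [0.446 0.377]
tray_handle 0.44 [273. 164.] [ 0.552 -0.138]
feed_grip 0.64 [198. 175.] [0.695 0.017]
pointer 0.5 [209. 182.] [0.669 0.001]
offcut0 0.66 [140. 213.] [0.719 0.202]
offcut0 0.59 [301. 170.] [ 0.534 -0.246]
offcut0 0.57 [297. 148.] [ 0.616 -0.323]
offcut0 0.45 [272. 162.] [ 0.625 -0.211]
collar 0.59 [274. 162.] [ 0.613 -0.213]
bracket 0.75 [257. 237.] [0.435 0.039]
bracket 0.65 [161. 233.] [0.615 0.204]
hammer 0.47 [273. 162.] [ 0.624 -0.219]
wrench 0.67 [263. 138.] [ 0.739 -0.29 ]
wrench 0.21 [209. 181.] [ 0.696 -0.019]
oilcan 0.76 [137. 213.] [0.665 0.231]
oilcan 0.5 [209. 181.] [0.635 0.026]
woodblock 0.45 [318. 134.] [ 0.615 -0.425]
```

View pics/top0.png

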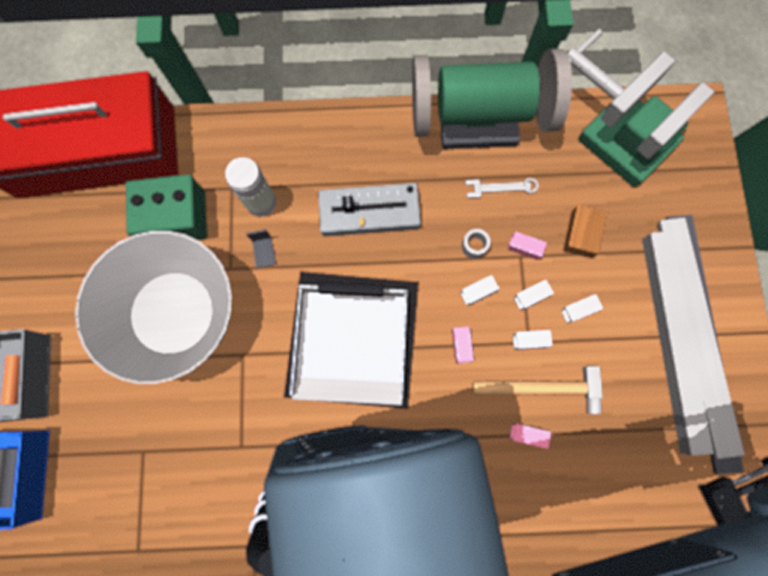

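View pics/side0.png

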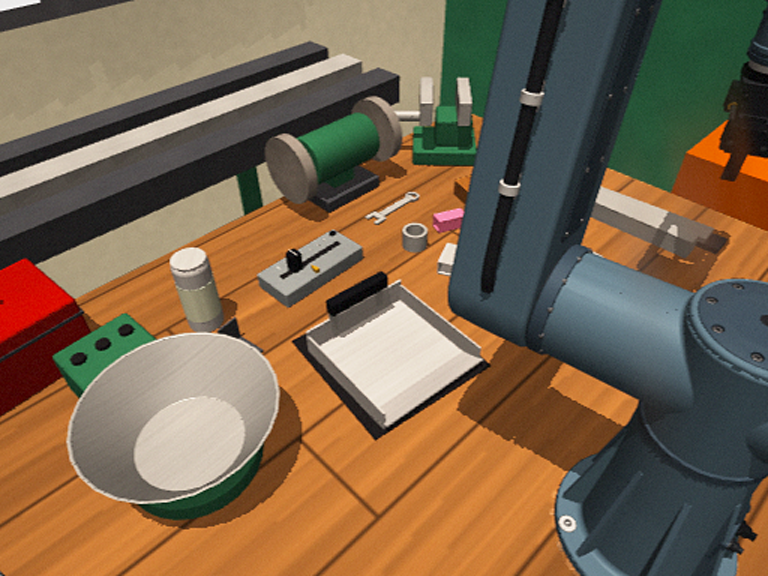

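The top picture (512-wide pixels) shows four grey offcuts at about (318,190), (356,195), (385,208) and (354,225). Three pink look-alikes are at (349,163), (307,233) and (355,291), and I'll leave them alone. The grip is at (231,136) with the off-end disc on the right at (274,125), and the pointer is at (241,148). The arm may be hiding more.

```bash
cat >> h.py <<'E'
def blobs(f,pred,z,box,amin=60):
    im=f['img'].astype(int); m=pred(im).astype(np.uint8)
    k=np.zeros_like(m); k[box[1]:box[3],box[0]:box[2]]=1; m*=k
    n,l,s,c=cv2.connectedComponentsWithStats(m); out=[]
    for i in range(1,n):
        if s[i,4]<amin: continue
        p=np.argwhere(l==i)[:,::-1]
        W=np.array([at(f,q,z)[:2] for q in p],np.float32)
        b=cv2.boxPoints(cv2.minAreaRect(W)); e=[b[1]-b[0],b[2]-b[1]]; e.sort(key=lambda v:np.hypot(*v))
        out.append((np.round(c[i]),np.round(b.mean(0),3),round(float(np.degrees(np.arctan2(e[1][1],e[1][0])))%180,1),np.round([np.hypot(*v) for v in e],3)))
    return out
E
python3 - <<'E'
from h import *
from scipy.spatial.transform import Rotation as Ro
s=r.state(); w=s['tcp_rot']; print(s['time_s'],s['tool_pos'],s['grip_width']); print(np.round(Ro.from_quat([w[1],w[2],w[3],w[0]]).as_matrix(),3))
f=r.grab_frame('top')
grey=lambda im:(im.min(2)>165)&(im.max(2)-im.min(2)<30)
for b in blobs(f,grey,.03,(290,140,420,300)): print(b)
print('tray')
for b in blobs(f,grey,.003,(180,170,290,280),500): print(b)
print('mat',blobs(f,lambda im:im.max(2)<60,.003,(180,175,290,280),100))
save(f,'feed.png',(200,110,300,170),8)
save(f,'offc.png',(290,150,410,310),5)
for k in('tray_handle','mat','hopper'):
  for n in('top',):
    for d in r.masks_of(k,f)[:2]: print(k,round(d['p'],2),np.round(d['extent']))
E
```

```text
1.5 [ 0.19543142 -0.54078907  0.23872169] 1.0020675832300772
[[ 0.94  0.34 -0.  ]
 [ 0.34 -0.94 -0.  ]
 [-0.    0.   -1.  ]]
(array([318., 161.]), array([ 0.627, -0.234], dtype=float32), 132.5, array([0.048, 0.05 ], dtype=float32))
(array([319., 193.]), array([ 0.53 , -0.231], dtype=float32), 114.1, array([0.031, 0.07 ], dtype=float32))
(array([355., 196.]), array([ 0.516, -0.334], dtype=float32), 115.3, array([0.032, 0.073], dtype=float32))
(array([388., 205.]), array([ 0.484, -0.425], dtype=float32), 109.1, array([0.031, 0.075], dtype=float32))
(array([355., 226.]), array([ 0.429, -0.324], dtype=float32), 91.1, array([0.032, 0.072], dtype=float32))
(array([396., 259.]), array([ 0.331, -0.431], dtype=float32), 177.6, array([0.024, 0.085], dtype=float32))
tray
(array([235., 233.]), array([0.435, 0.026], dtype=float32), 84.7, array([0.215, 0.216], dtype=float32))
mat [(array([246., 201.]), array([0.449, 0.019], dtype=float32), 172.3, array([0.232, 0.243], dtype=float32))]
tray_handle 0.67 [195. 192. 276. 271.]
tray_handle 0.32 [228. 132. 235. 142.]
mat 0.66 [191. 183. 281. 276.]
hopper 0.7 [ 52. 118. 154. 257.]
```

View pics/feed.png

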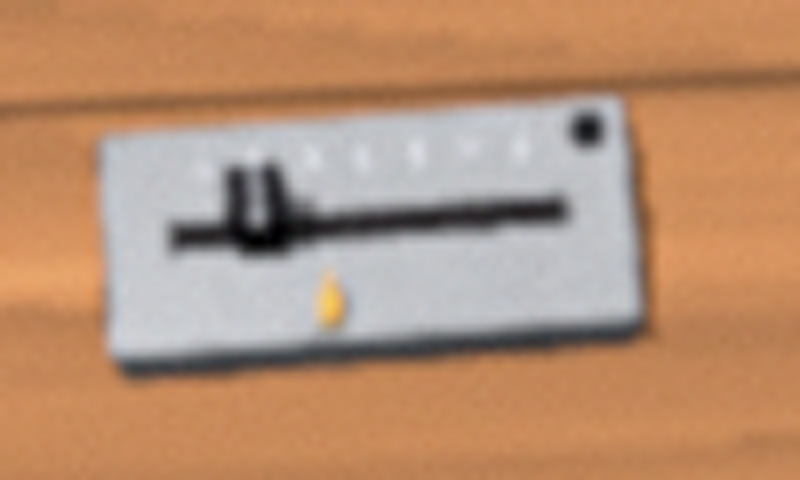

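View pics/offc.png

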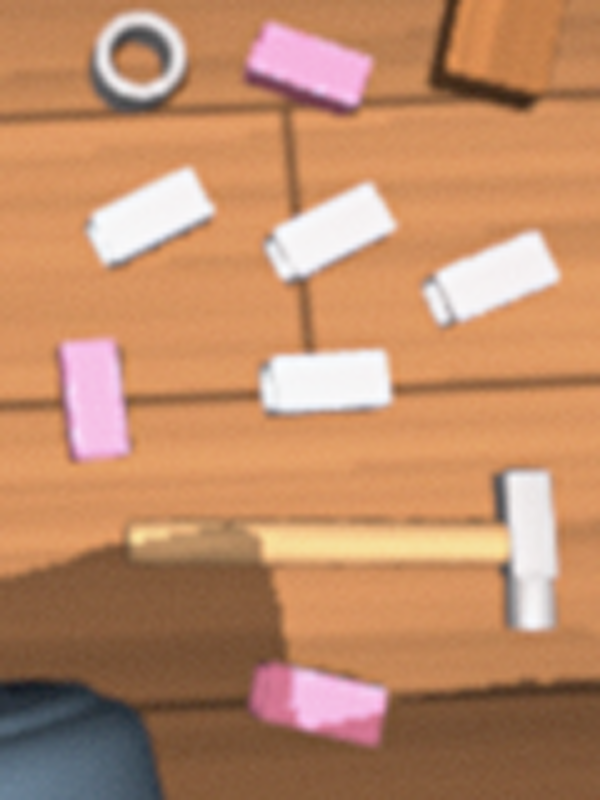

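```bash
cat >> h.py <<'E'
from scipy.spatial.transform import Rotation as Ro
def pose():
    s=r.state(); w=s['tcp_rot']; M=Ro.from_quat([w[1],w[2],w[3],w[0]]).as_matrix(); return np.array(s['tool_pos']),M,s
def go(x,y,z,a=None):
    """shift needed in tool axes; a = wanted tool-x heading in deg (mod 180)"""
    p,M,s=pose(); h=np.degrees(np.arctan2(M[1,0],M[0,0])); d=np.array([x,y,z])-p
    print('t',round(s['time_s'],1),'pos',np.round(p,4),'head',round(h,1),'world d',np.round(d,3),'tool d',np.round(M.T@d,3),'turn',None if a is None else round((h-a+90)%180-90,1))
E
python3 - <<'E'
from h import *
f=r.grab_frame('top')
P=lambda u,v,z:np.round(at(f,(200+u/8-.5,110+v/8-.5),z),4)
A=P(170,238,.035);B=P(568,210,.035);print('slot',A,B,np.linalg.norm(A-B),'grip top',P(258,185,.075),'pointer',P(331,308,.04),'tip',P(329,278,.04),'disc',P(586,130,.035))
g=r.grab_frame('side')
for k,z in(('feed_grip',.055),('pointer',.035),('pointer',.04)):
  for q in(f,g):
    for d in r.landmark_of(k,q)[:2]: print(k,d['p'],np.round(at(q,d['xy'],z),3))
go(0.7,0.022,.2,0)
E
```

```text
slot [0.7058 0.0512 0.035 ] [ 0.7102 -0.0983  0.035 ] 0.1495647351483631 grip top [0.7094 0.015  0.075 ] pointer [ 0.6738 -0.0084  0.04  ] tip [ 0.6855 -0.008   0.04  ] disc [ 0.7418 -0.1067  0.035 ]
feed_grip 0.55 [0.708 0.016 0.055]
feed_grip 0.19 [0.712 0.182 0.055]
feed_grip 0.62 [0.707 0.008 0.055]
pointer 0.34 [ 0.619 -0.225  0.035]
pointer 0.58 [0.676 0.003 0.035]
pointer 0.34 [ 0.618 -0.224  0.04 ]
pointer 0.58 [0.672 0.007 0.04 ]
t 2.1 pos [ 0.1955 -0.5408  0.2387] head 19.9 world d [ 0.505  0.563 -0.039] tool d [ 0.666 -0.358  0.039] turn 19.9
```

move_arm([
  {"turn":6.6,"hand":1},
  {"turn":6.6},
  {"turn":6.7},
  {"x":0.025,"y":-0.028},
  {"x":0.025,"y":-0.028},
  {"x":0.025,"y":-0.028},
  {"x":0.025,"y":-0.028},
  {"x":0.025,"y":-0.028},
  {"x":0.025,"y":-0.028},
  {"x":0.025,"y":-0.028},
  {"x":0.025,"y":-0.028},
  {"x":0.025,"y":-0.028},
], force=8)

```text
invalid input
```

move_arm([
  {"x":0.025,"y":-0.028},
  {"x":0.025,"y":-0.028},
  {"x":0.025,"y":-0.028},
  {"x":0.025,"y":-0.028},
  {"x":0.025,"y":-0.028},
  {"x":0.025,"y":-0.028},
  {"x":0.025,"y":-0.028},
  {"x":0.025,"y":-0.028},
  {"x":0.025,"y":-0.028},
  {"x":0.025,"y":-0.028},
  {},
])

```text
invalid input
```

```bash
python3 -c "
from h import *
go(.708,.014,.047,0)"
```

```text
t 2.1 pos [ 0.1955 -0.5408  0.2387] head 19.9 world d [ 0.513  0.555 -0.192] tool d [ 0.671 -0.348  0.192] turn 19.9
```

move_arm([
  {"x":0,"y":0,"z":0,"turn":6.6,"hand":1},
  {"x":0,"y":0,"z":0,"turn":6.6,"hand":1},
  {"x":0,"y":0,"z":0,"turn":6.7,"hand":1},
], force=8)

```text
time_s: 2.35
tool_pos: [0.1955, -0.5408, 0.2387]
tcp_rot: [-0.0, 1.0, -0.003, 0.0]
wrist_force: [-0.4, -1.1, -0.5]
grip_width: 0.998
gripper_force: 0.0
```

All keys are needed in every row, so I'll include them.

move_arm([
  {"x":0.026,"y":-0.028,"z":0,"turn":0,"hand":1},
  {"x":0.026,"y":-0.028,"z":0,"turn":0,"hand":1},
  {"x":0.026,"y":-0.028,"z":0,"turn":0,"hand":1},
  {"x":0.026,"y":-0.028,"z":0,"turn":0,"hand":1},
  {"x":0.026,"y":-0.028,"z":0,"turn":0,"hand":1},
  {"x":0.026,"y":-0.028,"z":0,"turn":0,"hand":1},
  {"x":0.026,"y":-0.028,"z":0,"turn":0,"hand":1},
  {"x":0.026,"y":-0.028,"z":0,"turn":0,"hand":1},
  {"x":0.026,"y":-0.028,"z":0,"turn":0,"hand":1},
  {"x":0.026,"y":-0.028,"z":0,"turn":0,"hand":1},
])

```text
time_s: 3.18
tool_pos: [0.4567, -0.2593, 0.239]
tcp_rot: [0.0, 1.0, -0.0, 0.0]
wrist_force: [0.0, -0.4, 0.2]
grip_width: 1.001
gripper_force: 0.0
```

move_arm([
  {"x":0.026,"y":-0.028,"z":0,"turn":0,"hand":1},
  {"x":0.026,"y":-0.028,"z":0,"turn":0,"hand":1},
  {"x":0.026,"y":-0.028,"z":0,"turn":0,"hand":1},
  {"x":0.026,"y":-0.028,"z":0,"turn":0,"hand":1},
  {"x":0.026,"y":-0.028,"z":0,"turn":0,"hand":1},
  {"x":0.026,"y":-0.028,"z":0,"turn":0,"hand":1},
  {"x":0.026,"y":-0.028,"z":0,"turn":0,"hand":1},
  {"x":0.026,"y":-0.028,"z":0,"turn":0,"hand":1},
  {"x":0.026,"y":-0.028,"z":0,"turn":0,"hand":1},
  {"x":0.026,"y":-0.028,"z":0,"turn":0,"hand":1},
  {"x":0,"y":0,"z":0,"turn":0,"hand":1},
])

```text
time_s: 4.1
tool_pos: [0.7183, 0.0247, 0.2372]
tcp_rot: [-0.001, 1.0, 0.002, 0.0]
wrist_force: [-0.6, -0.3, -0.7]
grip_width: 1.004
gripper_force: 0.0
```

```bash
python3 -c "
from h import *
go(.708,.014,.047,0)"
```

```text
t 4.1 pos [0.7183 0.0247 0.2372] head 0.3 world d [-0.01  -0.011 -0.19 ] tool d [-0.01   0.011  0.19 ] turn 0.3
```

move_arm([
  {"x":-0.005,"y":0.0055,"z":0.03,"turn":0,"hand":1},
  {"x":-0.005,"y":0.0055,"z":0.032,"turn":0,"hand":1},
  {"x":0,"y":0,"z":0.032,"turn":0,"hand":1},
  {"x":0,"y":0,"z":0.032,"turn":0,"hand":1},
  {"x":0,"y":0,"z":0.032,"turn":0,"hand":1},
  {"x":0,"y":0,"z":0.032,"turn":0,"hand":1},
  {"x":0,"y":0,"z":0,"turn":0,"hand":-1},
  {"x":0,"y":0,"z":0,"turn":0,"hand":-1},
  {"x":0,"y":0,"z":0,"turn":0,"hand":-1},
  {"x":0,"y":0,"z":0,"turn":0,"hand":-1},
  {"x":0,"y":0,"z":0,"turn":0,"hand":-1},
  {"x":0,"y":0,"z":0,"turn":0,"hand":-1},
], force=8)

```text
time_s: 5.1
tool_pos: [0.7072, 0.0078, 0.0512]
tcp_rot: [0.0, 1.0, -0.0, 0.002]
wrist_force: [0.1, -0.1, 0.1]
grip_width: 0.571
gripper_force: 0.0
```

move_arm([
  {"x":0,"y":0.012,"z":0,"turn":0,"hand":-1},
  {"x":0,"y":0.012,"z":0,"turn":0,"hand":-1},
  {"x":0.001,"y":0.012,"z":0,"turn":0,"hand":-1},
  {"x":0,"y":0.012,"z":0,"turn":0,"hand":-1},
  {"x":0.001,"y":0.012,"z":0,"turn":0,"hand":-1},
  {"x":0,"y":0.012,"z":0,"turn":0,"hand":-1},
  {"x":0.001,"y":0.012,"z":0,"turn":0,"hand":-1},
  {"x":0,"y":0.008,"z":0,"turn":0,"hand":-1},
  {"x":0,"y":0.006,"z":0,"turn":0,"hand":-1},
  {"x":0,"y":0,"z":0,"turn":0,"hand":-1},
])

```text
time_s: 5.93
tool_pos: [0.7085, -0.0883, 0.049]
tcp_rot: [-0.003, 1.0, -0.001, -0.0]
wrist_force: [-1.9, 15.4, 7.7]
grip_width: 0.373
gripper_force: 8.0
```

```bash
python3 -c "
from h import *
go(.708,-.0835,.047,0); print(r.state()['wrist_force'],r.state()['grip_width']*88)"
```

```text
t 5.9 pos [ 0.7085 -0.0883  0.049 ] head -0.1 world d [-0.001  0.005 -0.002] tool d [-0.001 -0.005  0.002] turn -0.1
[-1.89523527 15.41913418  7.71108919] 32.82879547873631
```

move_arm([
  {"x":0,"y":0,"z":0,"turn":0,"hand":-1},
  {"x":0,"y":0,"z":0,"turn":0,"hand":-1},
  {"x":0,"y":0,"z":0,"turn":0,"hand":-1},
])

```text
time_s: 6.18
tool_pos: [0.7086, -0.0864, 0.049]
tcp_rot: [-0.003, 1.0, 0.0, -0.0]
wrist_force: [-1.7, 16.6, 8.2]
grip_width: 0.327
gripper_force: 8.0
```

move_arm([
  {"x":0,"y":0,"z":0,"turn":0,"hand":1},
  {"x":0,"y":0,"z":0,"turn":0,"hand":1},
  {"x":0,"y":0,"z":0,"turn":0,"hand":1},
  {"x":0,"y":0,"z":0,"turn":0,"hand":1},
  {"x":0,"y":0,"z":-0.04,"turn":0,"hand":1},
  {"x":0,"y":0,"z":-0.04,"turn":0,"hand":1},
  {"x":0,"y":0,"z":-0.04,"turn":0,"hand":1},
  {"x":0,"y":0,"z":-0.04,"turn":0,"hand":1},
  {"x":-0.035,"y":0.02,"z":0,"turn":0,"hand":1},
  {"x":-0.035,"y":0.02,"z":0,"turn":0,"hand":1},
  {"x":-0.035,"y":0.02,"z":0,"turn":0,"hand":1},
  {"x":-0.035,"y":0.02,"z":0,"turn":0,"hand":1},
])

```text
time_s: 7.18
tool_pos: [0.5669, -0.1712, 0.2087]
tcp_rot: [0.0, 1.0, -0.0, 0.0]
wrist_force: [-0.3, -0.3, -0.8]
grip_width: 1.0
gripper_force: 0.0
```

```bash
python3 -c "
from h import *
go(.429,-.324,.2,0)
f=r.grab_frame('top');g=r.grab_frame('side')
save(f,'t1.png',(150,60,420,300),2.5);save(g,'s1.png',(150,120,350,280),3.5)"
```

```text
t 7.2 pos [ 0.5669 -0.1712  0.2087] head -0.0 world d [-0.138 -0.153 -0.009] tool d [-0.138  0.153  0.009] turn -0.0
```

View pics/t1.png

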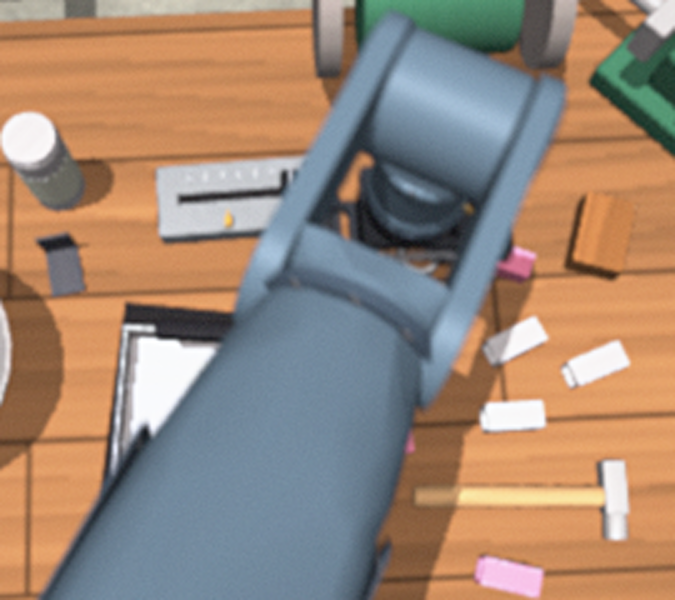

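View pics/s1.png

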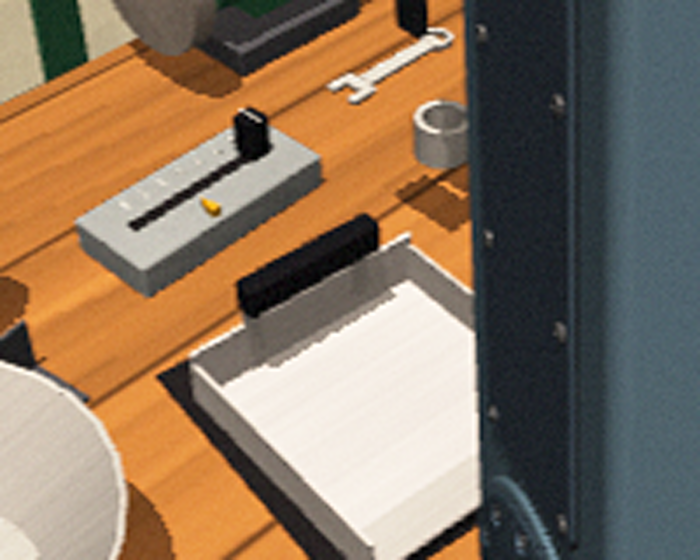

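The grip now stands at the off end of the slot, at crop (250,140), and the offcuts are undisturbed. Next is the first offcut.

move_arm([
  {"x":-0.017,"y":0.031,"z":0,"turn":0,"hand":0.2},
  {"x":-0.017,"y":0.031,"z":0,"turn":0,"hand":0.2},
  {"x":0,"y":0,"z":0.009,"turn":6.6,"hand":0.2},
  {"x":0,"y":0,"z":0.009,"turn":6.6,"hand":0.2},
  {"x":0,"y":0,"z":0.009,"turn":6.6,"hand":0.2},
  {"x":0,"y":0,"z":0.009,"turn":6.6,"hand":0.2},
  {"x":0,"y":0,"z":0.009,"turn":6.6,"hand":0.2},
  {"x":0,"y":0,"z":0.009,"turn":6.6,"hand":0.2},
  {"x":0,"y":0,"z":0.009,"turn":6.6,"hand":0.2},
  {"x":0,"y":0,"z":0.009,"turn":6.6,"hand":0.2},
  {"x":0,"y":0,"z":0.009,"turn":6.6,"hand":0.2},
  {"x":0,"y":0,"z":0.009,"turn":6.6,"hand":0.2},
], force=15)

```text
time_s: 8.28
tool_pos: [0.5349, -0.2325, 0.1182]
tcp_rot: [0.0, 0.837, -0.547, 0.0]
wrist_force: [-1.0, 0.2, 0.1]
grip_width: 0.6
gripper_force: 0.0
```

```bash
python3 -c "
from h import *
go(.533,-.233,.008,-66); print(np.round(r.state()['q'],2),r.state()['grip_width'])
f=r.grab_frame('top');g=r.grab_frame('side')
for d in r.landmark_of('feed_grip',g)[:1]+r.landmark_of('feed_grip',f)[:1]: print(d['p'],d['xy'])
print(at(g,(222.9,153.7),.075))
C=[at(f,(u/1.5-.3,v/1.5-.3),.003)[:2] for u,v in((303,273),(418,284),(408,407),(285,400))]
C=np.array(C); print('mat',C.mean(0),C)
for a,b in((0,1),(3,2),(2,1),(3,0)): print(np.degrees(np.arctan2(*(C[b]-C[a])[::-1])))
for k in('tray','tray_handle','hopper_mouth','hopper','mat'):
  for q in(f,g):
    for d in r.landmark_of(k,q)[:1]: print(k,round(d['p'],2),np.round(at(q,d['xy'],{'tray':.003,'tray_handle':.086,'hopper_mouth':.12}.get(k,0)),3))
"
```

```text
t 8.3 pos [ 0.5349 -0.2325  0.1182] head -66.4 world d [-0.002 -0.001 -0.11 ] tool d [-0.     0.002  0.11 ] turn -0.4
[-0.61  0.33  1.68 -0.    1.13  2.12] 0.6003166437544268
0.6 [221.2, 155.9]
0.65 [265.9, 131.8]
[ 0.69927327 -0.08107982  0.075     ]
mat [0.44697156 0.01701719] [[ 0.58529118  0.11465533]
 [ 0.55258789 -0.11499876]
 [ 0.31351681 -0.08303599]
 [ 0.33649037  0.15144817]]
-98.10456647853037
-95.59568869982557
-7.615040094009866
-8.41197430641553
tray 0.61 [0.461 0.025 0.003]
tray 0.95 [0.449 0.029 0.003]
tray_handle 0.93 [0.523 0.016 0.086]
tray_handle 0.68 [0.531 0.011 0.086]
hopper_mouth 0.69 [0.511 0.355 0.12 ]
hopper_mouth 0.94 [0.508 0.364 0.12 ]
hopper 0.97 [0.496 0.358 0.   ]
mat 0.5 [ 0.743 -0.086  0.   ]
```

move_arm([
  {"x":0,"y":0.001,"z":0.0275,"turn":0,"hand":0.2},
  {"x":0,"y":0.001,"z":0.0275,"turn":0,"hand":0.2},
  {"x":0,"y":0,"z":0.0275,"turn":0,"hand":0.2},
  {"x":0,"y":0,"z":0.0275,"turn":0,"hand":0.2},
  {"x":0,"y":0,"z":0,"turn":0,"hand":-1},
  {"x":0,"y":0,"z":0,"turn":0,"hand":-1},
  {"x":0,"y":0,"z":0,"turn":0,"hand":-1},
  {"x":0,"y":0,"z":0,"turn":0,"hand":-1},
  {"x":0,"y":0,"z":0,"turn":0,"hand":-1},
], force=15)

```text
time_s: 9.73
tool_pos: [0.5341, -0.2337, 0.0108]
tcp_rot: [0.0, 0.839, -0.545, 0.002]
wrist_force: [0.4, 0.0, -0.7]
grip_width: 0.342
gripper_force: 15.0
```

move_arm([
  {"x":0,"y":0,"z":-0.035,"turn":0,"hand":-1},
  {"x":0,"y":0,"z":-0.01,"turn":-6.45,"hand":-1},
  {"x":0,"y":0,"z":-0.01,"turn":-6.45,"hand":-1},
  {"x":0,"y":0,"z":-0.01,"turn":-6.45,"hand":-1},
  {"x":0,"y":0,"z":-0.01,"turn":-6.45,"hand":-1},
  {"x":0,"y":0,"z":-0.01,"turn":-6.45,"hand":-1},
  {"x":0,"y":0,"z":-0.01,"turn":-6.45,"hand":-1},
  {"x":0,"y":0,"z":-0.01,"turn":-6.45,"hand":-1},
  {"x":0,"y":0,"z":-0.01,"turn":-6.45,"hand":-1},
  {"x":0,"y":0,"z":0,"turn":-6.45,"hand":-1},
])

```text
time_s: 10.57
tool_pos: [0.5345, -0.2339, 0.1276]
tcp_rot: [0.002, 0.998, -0.067, 0.003]
wrist_force: [1.5, -0.3, -1.0]
grip_width: 0.338
gripper_force: 15.0
```

move_arm([
  {"x":-0.015,"y":-0.0282,"z":0,"turn":0,"hand":-1},
  {"x":-0.015,"y":-0.0282,"z":0,"turn":0,"hand":-1},
  {"x":-0.015,"y":-0.0282,"z":0,"turn":0,"hand":-1},
  {"x":-0.015,"y":-0.0282,"z":0,"turn":0,"hand":-1},
  {"x":-0.015,"y":-0.0282,"z":0,"turn":0,"hand":-1},
  {"x":-0.015,"y":-0.0282,"z":0,"turn":0,"hand":-1},
  {"x":-0.015,"y":-0.0282,"z":0,"turn":0,"hand":-1},
  {"x":0,"y":0,"z":0,"turn":0,"hand":-1},
])

```text
time_s: 11.23
tool_pos: [0.454, -0.0185, 0.1243]
tcp_rot: [-0.001, 0.998, -0.068, -0.0]
wrist_force: [-0.1, -0.8, -1.4]
grip_width: 0.338
gripper_force: 15.0
```

```bash
python3 -c "
from h import *
go(.4566,-.0237,.02,-8)"
```

```text
t 11.2 pos [ 0.454  -0.0185  0.1243] head -7.8 world d [ 0.003 -0.005 -0.104] tool d [0.003 0.005 0.104] turn 0.2
```

move_arm([
  {"x":0.003,"y":0.005,"z":0.035,"turn":0,"hand":-1},
  {"x":0,"y":0,"z":0.035,"turn":0,"hand":-1},
  {"x":0,"y":0,"z":0.034,"turn":0,"hand":-1},
  {"x":0,"y":0,"z":0,"turn":0,"hand":-1},
  {"x":0,"y":0,"z":0,"turn":0,"hand":0},
  {"x":0,"y":0,"z":0,"turn":0,"hand":0},
  {"x":0,"y":0,"z":-0.01,"turn":0,"hand":0.2},
  {"x":0,"y":0,"z":-0.035,"turn":0,"hand":0.2},
  {"x":0,"y":0,"z":-0.04,"turn":0,"hand":0.2},
  {"x":0,"y":0,"z":-0.035,"turn":0,"hand":0.2},
])

```text
time_s: 12.07
tool_pos: [0.4591, -0.0283, 0.1444]
tcp_rot: [0.0, 0.998, -0.07, 0.002]
wrist_force: [2.2, -0.8, 0.3]
grip_width: 0.597
gripper_force: 0.0
```

move_arm([
  {"x":0.0117,"y":0.0335,"z":0,"turn":0,"hand":0.2},
  {"x":0.0117,"y":0.0335,"z":0,"turn":0,"hand":0.2},
  {"x":0.0117,"y":0.0335,"z":0,"turn":0,"hand":0.2},
  {"x":0.0117,"y":0.0335,"z":0,"turn":0,"hand":0.2},
  {"x":0.0117,"y":0.0335,"z":0,"turn":0,"hand":0.2},
  {"x":0.0117,"y":0.0335,"z":0,"turn":0,"hand":0.2},
  {"x":0.0117,"y":0.0335,"z":0,"turn":0,"hand":0.2},
  {"x":0.0117,"y":0.0335,"z":0,"turn":0,"hand":0.2},
  {"x":0.0117,"y":0.0335,"z":0,"turn":0,"hand":0.2},
])

```text
time_s: 12.82
tool_pos: [0.5216, -0.3437, 0.1438]
tcp_rot: [0.001, 0.998, -0.07, 0.002]
wrist_force: [-0.2, 0.1, -0.0]
grip_width: 0.601
gripper_force: 0.0
```

move_arm([
  {"x":0,"y":0,"z":0.007,"turn":6.3,"hand":0.2},
  {"x":0,"y":0,"z":0.007,"turn":6.3,"hand":0.2},
  {"x":0,"y":0,"z":0.007,"turn":6.3,"hand":0.2},
  {"x":0,"y":0,"z":0.007,"turn":6.3,"hand":0.2},
  {"x":0,"y":0,"z":0.007,"turn":6.3,"hand":0.2},
  {"x":0,"y":0,"z":0.007,"turn":6.3,"hand":0.2},
  {"x":0,"y":0,"z":0,"turn":6.3,"hand":0.2},
  {"x":0,"y":0,"z":0,"turn":6.3,"hand":0.2},
  {"x":0,"y":0,"z":0,"turn":6.3,"hand":0.2},
  {"x":0,"y":0,"z":0,"turn":0,"hand":0.2},
])

```text
time_s: 13.65
tool_pos: [0.5218, -0.3421, 0.1014]
tcp_rot: [0.0, 0.844, -0.537, 0.002]
wrist_force: [0.6, -0.2, -0.3]
grip_width: 0.6
gripper_force: 0.0
```

```bash
python3 -c "
from h import *
go(.519,-.337,.010,115.3)
g=r.grab_frame('side');f=r.grab_frame('top')
grey=lambda im:(im.min(2)>165)&(im.max(2)-im.min(2)<30)
for b in blobs(f,grey,.03,(290,150,420,245)): print(b)
save(g,'s2.png',(150,120,350,280),3)"
```

```text
t 13.7 pos [ 0.5218 -0.3421  0.1014] head -64.9 world d [-0.003  0.005 -0.091] tool d [-0.006  0.001  0.091] turn -0.2
(array([317., 161.]), array([ 0.627, -0.234], dtype=float32), 132.5, array([0.049, 0.05 ], dtype=float32))
```

View pics/s2.png

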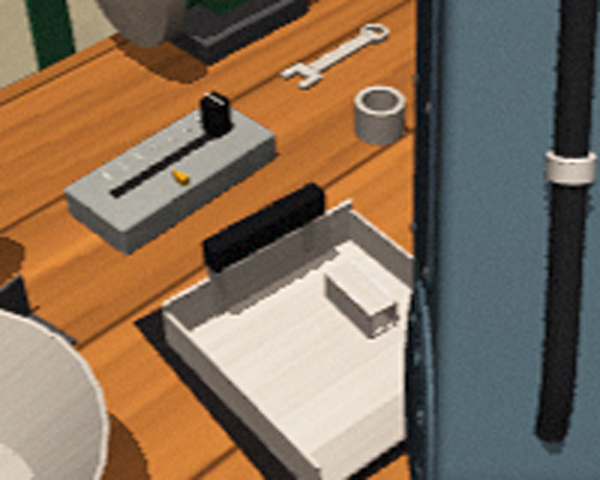

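move_arm([
  {"x":-0.006,"y":0.001,"z":0.03,"turn":0,"hand":0.2},
  {"x":0,"y":0,"z":0.03,"turn":0,"hand":0.2},
  {"x":0,"y":0,"z":0.031,"turn":0,"hand":0.2},
  {"x":0,"y":0,"z":0,"turn":0,"hand":0.2},
  {"x":0,"y":0,"z":0,"turn":0,"hand":-1},
  {"x":0,"y":0,"z":0,"turn":0,"hand":-1},
  {"x":0,"y":0,"z":0,"turn":0,"hand":-1},
  {"x":0,"y":0,"z":0,"turn":0,"hand":-1},
  {"x":0,"y":0,"z":0,"turn":0,"hand":-1},
])

```text
time_s: 14.5
tool_pos: [0.5189, -0.3377, 0.0095]
tcp_rot: [0.0, 0.845, -0.535, 0.002]
wrist_force: [-0.8, 0.2, 6.5]
grip_width: 0.342
gripper_force: 15.0
```

move_arm([
  {"x":0,"y":0,"z":-0.035,"turn":0,"hand":-1},
  {"x":0,"y":0,"z":-0.01,"turn":-6.3,"hand":-1},
  {"x":0,"y":0,"z":-0.01,"turn":-6.3,"hand":-1},
  {"x":0,"y":0,"z":-0.01,"turn":-6.3,"hand":-1},
  {"x":0,"y":0,"z":-0.01,"turn":-6.3,"hand":-1},
  {"x":0,"y":0,"z":-0.01,"turn":-6.3,"hand":-1},
  {"x":0,"y":0,"z":-0.01,"turn":-6.3,"hand":-1},
  {"x":0,"y":0,"z":-0.01,"turn":-6.3,"hand":-1},
  {"x":0,"y":0,"z":-0.01,"turn":-6.3,"hand":-1},
  {"x":0,"y":0,"z":0,"turn":-6.3,"hand":-1},
])

```text
time_s: 15.33
tool_pos: [0.5188, -0.3374, 0.1252]
tcp_rot: [0.002, 0.998, -0.067, 0.002]
wrist_force: [1.0, -0.4, -0.5]
grip_width: 0.34
gripper_force: 15.0
```

move_arm([
  {"x":-0.0096,"y":-0.0356,"z":0,"turn":0,"hand":-1},
  {"x":-0.0096,"y":-0.0356,"z":0,"turn":0,"hand":-1},
  {"x":-0.0096,"y":-0.0356,"z":0,"turn":0,"hand":-1},
  {"x":-0.0096,"y":-0.0356,"z":0,"turn":0,"hand":-1},
  {"x":-0.0096,"y":-0.0356,"z":0,"turn":0,"hand":-1},
  {"x":-0.0096,"y":-0.0356,"z":0,"turn":0,"hand":-1},
  {"x":-0.0096,"y":-0.0356,"z":0,"turn":0,"hand":-1},
  {"x":-0.0096,"y":-0.0356,"z":0,"turn":0,"hand":-1},
  {"x":-0.0096,"y":-0.0356,"z":0,"turn":0,"hand":-1},
  {"x":-0.0096,"y":-0.0356,"z":0,"turn":0,"hand":-1},
  {"x":-0.0096,"y":-0.0356,"z":0,"turn":0,"hand":-1},
  {"x":0,"y":0,"z":0,"turn":0,"hand":-1},
])

```text
time_s: 16.33
tool_pos: [0.4659, 0.0715, 0.1225]
tcp_rot: [-0.001, 0.998, -0.067, 0.0]
wrist_force: [0.5, 1.1, -0.5]
grip_width: 0.343
gripper_force: 15.0
```

```bash
python3 -c "
from h import *
go(.469,.0655,.02,-8)
f=r.grab_frame('top')
grey=lambda im:(im.min(2)>165)&(im.max(2)-im.min(2)<30)
for b in blobs(f,grey,.03,(290,170,420,245)): print(b)"
```

```text
t 16.3 pos [0.4659 0.0715 0.1225] head -7.7 world d [ 0.003 -0.006 -0.102] tool d [0.004 0.006 0.102] turn 0.3
(array([400., 221.]), array([ 0.437, -0.456], dtype=float32), 108.9, array([0.031, 0.075], dtype=float32))
(array([355., 226.]), array([ 0.429, -0.324], dtype=float32), 91.1, array([0.032, 0.072], dtype=float32))
```

move_arm([
  {"x":0.003,"y":0.006,"z":0.035,"turn":0,"hand":-1},
  {"x":0,"y":0,"z":0.035,"turn":0,"hand":-1},
  {"x":0,"y":0,"z":0.032,"turn":0,"hand":-1},
  {"x":0,"y":0,"z":0,"turn":0,"hand":-1},
  {"x":0,"y":0,"z":0,"turn":0,"hand":0},
  {"x":0,"y":0,"z":0,"turn":0,"hand":0},
  {"x":0,"y":0,"z":-0.01,"turn":0,"hand":0.2},
  {"x":0,"y":0,"z":-0.035,"turn":0,"hand":0.2},
  {"x":0,"y":0,"z":-0.04,"turn":0,"hand":0.2},
  {"x":0,"y":0,"z":-0.035,"turn":0,"hand":0.2},
  {"x":0.003,"y":0.0374,"z":0,"turn":0,"hand":0.2},
  {"x":0.003,"y":0.0374,"z":0,"turn":0,"hand":0.2},
])

```text
time_s: 17.38
tool_pos: [0.468, -0.0154, 0.1459]
tcp_rot: [0.001, 0.998, -0.067, 0.005]
wrist_force: [1.8, -0.2, -1.1]
grip_width: 0.601
gripper_force: 0.0
```

move_arm([
  {"x":0.003,"y":0.0374,"z":0,"turn":0,"hand":0.2},
  {"x":0.003,"y":0.0374,"z":0,"turn":0,"hand":0.2},
  {"x":0.003,"y":0.0374,"z":0,"turn":0,"hand":0.2},
  {"x":0.003,"y":0.0374,"z":0,"turn":0,"hand":0.2},
  {"x":0.003,"y":0.0374,"z":0,"turn":0,"hand":0.2},
  {"x":0.003,"y":0.0374,"z":0,"turn":0,"hand":0.2},
  {"x":0.003,"y":0.0374,"z":0,"turn":0,"hand":0.2},
  {"x":0.003,"y":0.0374,"z":0,"turn":0,"hand":0.2},
  {"x":0.003,"y":0.0374,"z":0,"turn":0,"hand":0.2},
  {"x":0.003,"y":0.0374,"z":0,"turn":0,"hand":0.2},
  {"x":0.003,"y":0.0374,"z":0,"turn":0,"hand":0.2},
  {"x":0.003,"y":0.0374,"z":0,"turn":0,"hand":0.2},
])

```text
time_s: 18.38
tool_pos: [0.4383, -0.4672, 0.1436]
tcp_rot: [0.002, 0.998, -0.07, 0.001]
wrist_force: [0.7, 0.6, 0.3]
grip_width: 0.599
gripper_force: 0.0
```

move_arm([
  {"x":0,"y":0,"z":0.007,"turn":6.3,"hand":0.2},
  {"x":0,"y":0,"z":0.007,"turn":6.3,"hand":0.2},
  {"x":0,"y":0,"z":0.007,"turn":6.3,"hand":0.2},
  {"x":0,"y":0,"z":0.007,"turn":6.3,"hand":0.2},
  {"x":0,"y":0,"z":0.007,"turn":6.3,"hand":0.2},
  {"x":0,"y":0,"z":0.007,"turn":6.3,"hand":0.2},
  {"x":0,"y":0,"z":0,"turn":6.3,"hand":0.2},
  {"x":0,"y":0,"z":0,"turn":6.3,"hand":0.2},
  {"x":0,"y":0,"z":0,"turn":6.3,"hand":0.2},
  {"x":0,"y":0,"z":0,"turn":6.3,"hand":0.2},
  {"x":0,"y":0,"z":0,"turn":0,"hand":0.2},
])

```text
time_s: 19.3
tool_pos: [0.4389, -0.4656, 0.1013]
tcp_rot: [0.001, 0.813, -0.582, 0.002]
wrist_force: [-0.1, -1.1, -0.2]
grip_width: 0.597
gripper_force: 0.0
```

```bash
python3 -c "
from h import *
go(.438,-.459,.010,108.9)
f=r.grab_frame('top')
grey=lambda im:(im.min(2)>165)&(im.max(2)-im.min(2)<30)
for b in blobs(f,grey,.03,(290,170,430,245)): print(b)
g=r.grab_frame('side'); 
for b in blobs(g,grey,.03,(150,160,420,260),30): print(b)
"
```

```text
t 19.3 pos [ 0.4389 -0.4656  0.1013] head -71.2 world d [-0.001  0.007 -0.091] tool d [-0.007 -0.001  0.091] turn -0.1
(array([395., 223.]), array([ 0.432, -0.441], dtype=float32), 110.2, array([0.024, 0.037], dtype=float32))
(array([355., 226.]), array([ 0.429, -0.324], dtype=float32), 91.4, array([0.032, 0.072], dtype=float32))
(array([192., 189.]), array([0.689, 0.047], dtype=float32), 88.7, array([0.049, 0.051], dtype=float32))
(array([256., 235.]), array([0.428, 0.038], dtype=float32), 78.3, array([0.188, 0.188], dtype=float32))
(array([154., 233.]), array([0.617, 0.218], dtype=float32), 146.9, array([0.027, 0.068], dtype=float32))
(array([177., 243.]), array([0.549, 0.2  ], dtype=float32), 167.3, array([0.01 , 0.102], dtype=float32))
```

move_arm([
  {"x":-0.007,"y":-0.001,"z":0.03,"turn":0,"hand":0.2},
  {"x":0,"y":0,"z":0.03,"turn":0,"hand":0.2},
  {"x":0,"y":0,"z":0.031,"turn":0,"hand":0.2},
  {"x":0,"y":0,"z":0,"turn":0,"hand":0.2},
  {"x":0,"y":0,"z":0,"turn":0,"hand":-1},
  {"x":0,"y":0,"z":0,"turn":0,"hand":-1},
  {"x":0,"y":0,"z":0,"turn":0,"hand":-1},
  {"x":0,"y":0,"z":0,"turn":0,"hand":-1},
  {"x":0,"y":0,"z":0,"turn":0,"hand":-1},
  {"x":0,"y":0,"z":-0.035,"turn":0,"hand":-1},
])

```text
time_s: 20.23
tool_pos: [0.4344, -0.454, 0.0368]
tcp_rot: [-0.002, 0.814, -0.581, -0.005]
wrist_force: [-0.6, 0.9, -1.6]
grip_width: 0.34
gripper_force: 15.0
```

move_arm([
  {"x":0,"y":0,"z":-0.01,"turn":-6.3,"hand":-1},
  {"x":0,"y":0,"z":-0.01,"turn":-6.3,"hand":-1},
  {"x":0,"y":0,"z":-0.01,"turn":-6.3,"hand":-1},
  {"x":0,"y":0,"z":-0.01,"turn":-6.3,"hand":-1},
  {"x":0,"y":0,"z":-0.01,"turn":-6.3,"hand":-1},
  {"x":0,"y":0,"z":-0.01,"turn":-6.3,"hand":-1},
  {"x":0,"y":0,"z":-0.01,"turn":-6.3,"hand":-1},
  {"x":0,"y":0,"z":-0.01,"turn":-6.3,"hand":-1},
  {"x":0,"y":0,"z":0,"turn":-6.3,"hand":-1},
  {"x":0,"y":0,"z":0,"turn":-6.3,"hand":-1},
])

```text
time_s: 21.07
tool_pos: [0.4375, -0.4583, 0.1238]
tcp_rot: [0.001, 0.998, -0.067, 0.001]
wrist_force: [-0.3, 0.4, -1.4]
grip_width: 0.339
gripper_force: 15.0
```

move_arm([
  {"x":-0.0094,"y":-0.036,"z":0,"turn":0,"hand":-1},
  {"x":-0.0094,"y":-0.036,"z":0,"turn":0,"hand":-1},
  {"x":-0.0094,"y":-0.036,"z":0,"turn":0,"hand":-1},
  {"x":-0.0094,"y":-0.036,"z":0,"turn":0,"hand":-1},
  {"x":-0.0094,"y":-0.036,"z":0,"turn":0,"hand":-1},
  {"x":-0.0094,"y":-0.036,"z":0,"turn":0,"hand":-1},
  {"x":-0.0094,"y":-0.036,"z":0,"turn":0,"hand":-1},
  {"x":-0.0094,"y":-0.036,"z":0,"turn":0,"hand":-1},
  {"x":-0.0094,"y":-0.036,"z":0,"turn":0,"hand":-1},
  {"x":-0.0094,"y":-0.036,"z":0,"turn":0,"hand":-1},
  {"x":-0.0094,"y":-0.036,"z":0,"turn":0,"hand":-1},
  {"x":-0.0094,"y":-0.036,"z":0,"turn":0,"hand":-1},
])

```text
time_s: 22.07
tool_pos: [0.3851, -0.0127, 0.1227]
tcp_rot: [0.0, 0.998, -0.07, 0.001]
wrist_force: [0.9, -0.2, -0.4]
grip_width: 0.336
gripper_force: 15.0
```

```bash
python3 -c "
from h import *
go(.387,-.014,.02,-8)"
```

```text
t 22.1 pos [ 0.3851 -0.0127  0.1227] head -8.0 world d [ 0.002 -0.001 -0.103] tool d [0.002 0.001 0.103] turn 0.0
```

move_arm([
  {"x":0.002,"y":0,"z":0.035,"turn":0,"hand":-1},
  {"x":0,"y":0,"z":0.035,"turn":0,"hand":-1},
  {"x":0,"y":0,"z":0.032,"turn":0,"hand":-1},
  {"x":0,"y":0,"z":0,"turn":0,"hand":-1},
  {"x":0,"y":0,"z":0,"turn":0,"hand":0},
  {"x":0,"y":0,"z":0,"turn":0,"hand":0},
  {"x":0,"y":0,"z":-0.01,"turn":0,"hand":0.2},
  {"x":0,"y":0,"z":-0.035,"turn":0,"hand":0.2},
  {"x":0,"y":0,"z":-0.04,"turn":0,"hand":0.2},
  {"x":0,"y":0,"z":-0.035,"turn":0,"hand":0.2},
])

```text
time_s: 22.9
tool_pos: [0.3877, -0.0148, 0.144]
tcp_rot: [0.001, 0.998, -0.07, 0.002]
wrist_force: [1.6, -0.6, 0.1]
grip_width: 0.602
gripper_force: 0.0
```

move_arm([
  {"x":0.0096,"y":0.0338,"z":0,"turn":0,"hand":0.2},
  {"x":0.0096,"y":0.0338,"z":0,"turn":0,"hand":0.2},
  {"x":0.0096,"y":0.0338,"z":0,"turn":0,"hand":0.2},
  {"x":0.0096,"y":0.0338,"z":0,"turn":0,"hand":0.2},
  {"x":0.0096,"y":0.0338,"z":0,"turn":0,"hand":0.2},
  {"x":0.0096,"y":0.0338,"z":0,"turn":0,"hand":0.2},
  {"x":0.0096,"y":0.0338,"z":0,"turn":0,"hand":0.2},
  {"x":0.0096,"y":0.0338,"z":0,"turn":0,"hand":0.2},
  {"x":0.0096,"y":0.0338,"z":0,"turn":0,"hand":0.2},
])

```text
time_s: 23.65
tool_pos: [0.4309, -0.3305, 0.1433]
tcp_rot: [0.002, 0.998, -0.07, 0.002]
wrist_force: [-0.4, 1.1, -0.4]
grip_width: 0.601
gripper_force: 0.0
```

move_arm([
  {"x":0,"y":0,"z":0.007,"turn":6.7,"hand":0.2},
  {"x":0,"y":0,"z":0.007,"turn":6.7,"hand":0.2},
  {"x":0,"y":0,"z":0.007,"turn":6.7,"hand":0.2},
  {"x":0,"y":0,"z":0.007,"turn":6.7,"hand":0.2},
  {"x":0,"y":0,"z":0.007,"turn":6.7,"hand":0.2},
  {"x":0,"y":0,"z":0.007,"turn":6.7,"hand":0.2},
  {"x":0,"y":0,"z":0,"turn":6.7,"hand":0.2},
  {"x":0,"y":0,"z":0,"turn":6.7,"hand":0.2},
  {"x":0,"y":0,"z":0,"turn":6.7,"hand":0.2},
  {"x":0,"y":0,"z":0,"turn":6.7,"hand":0.2},
  {"x":0,"y":0,"z":0,"turn":6.7,"hand":0.2},
  {"x":0,"y":0,"z":0,"turn":6.7,"hand":0.2},
])

```text
time_s: 24.65
tool_pos: [0.4312, -0.3289, 0.1013]
tcp_rot: [0.0, 0.715, -0.699, 0.002]
wrist_force: [0.2, -0.3, 0.4]
grip_width: 0.602
gripper_force: 0.0
```

```bash
python3 -c "
from h import *
go(.43,-.327,.010,91.2)"
```

```text
t 24.6 pos [ 0.4312 -0.3289  0.1013] head -88.7 world d [-0.001  0.002 -0.091] tool d [-0.002  0.001  0.091] turn 0.1
```

move_arm([
  {"x":-0.002,"y":0.001,"z":0.03,"turn":0,"hand":0.2},
  {"x":0,"y":0,"z":0.03,"turn":0,"hand":0.2},
  {"x":0,"y":0,"z":0.031,"turn":0,"hand":0.2},
  {"x":0,"y":0,"z":0,"turn":0,"hand":0.2},
  {"x":0,"y":0,"z":0,"turn":0,"hand":-1},
  {"x":0,"y":0,"z":0,"turn":0,"hand":-1},
  {"x":0,"y":0,"z":0,"turn":0,"hand":-1},
  {"x":0,"y":0,"z":0,"turn":0,"hand":-1},
  {"x":0,"y":0,"z":0,"turn":0,"hand":-1},
  {"x":0,"y":0,"z":-0.035,"turn":0,"hand":-1},
])

```text
time_s: 25.48
tool_pos: [0.4268, -0.3228, 0.038]
tcp_rot: [-0.0, 0.717, -0.697, -0.005]
wrist_force: [-1.0, 0.9, -0.5]
grip_width: 0.34
gripper_force: 15.0
```

move_arm([
  {"x":0,"y":0,"z":-0.01,"turn":-6.7,"hand":-1},
  {"x":0,"y":0,"z":-0.01,"turn":-6.7,"hand":-1},
  {"x":0,"y":0,"z":-0.01,"turn":-6.7,"hand":-1},
  {"x":0,"y":0,"z":-0.01,"turn":-6.7,"hand":-1},
  {"x":0,"y":0,"z":-0.01,"turn":-6.7,"hand":-1},
  {"x":0,"y":0,"z":-0.01,"turn":-6.7,"hand":-1},
  {"x":0,"y":0,"z":-0.01,"turn":-6.7,"hand":-1},
  {"x":0,"y":0,"z":-0.01,"turn":-6.7,"hand":-1},
  {"x":0,"y":0,"z":0,"turn":-6.7,"hand":-1},
  {"x":0,"y":0,"z":0,"turn":-6.7,"hand":-1},
  {"x":0,"y":0,"z":0,"turn":-6.7,"hand":-1},
  {"x":0,"y":0,"z":0,"turn":-6.7,"hand":-1},
])

```text
time_s: 26.48
tool_pos: [0.4298, -0.326, 0.1232]
tcp_rot: [0.001, 0.998, -0.067, 0.001]
wrist_force: [0.3, 0.4, -0.6]
grip_width: 0.338
gripper_force: 15.0
```

move_arm([
  {"x":-0.0078,"y":-0.0358,"z":0,"turn":0,"hand":-1},
  {"x":-0.0078,"y":-0.0358,"z":0,"turn":0,"hand":-1},
  {"x":-0.0078,"y":-0.0358,"z":0,"turn":0,"hand":-1},
  {"x":-0.0078,"y":-0.0358,"z":0,"turn":0,"hand":-1},
  {"x":-0.0078,"y":-0.0358,"z":0,"turn":0,"hand":-1},
  {"x":-0.0078,"y":-0.0358,"z":0,"turn":0,"hand":-1},
  {"x":-0.0078,"y":-0.0358,"z":0,"turn":0,"hand":-1},
  {"x":-0.0078,"y":-0.0358,"z":0,"turn":0,"hand":-1},
  {"x":-0.0078,"y":-0.0358,"z":0,"turn":0,"hand":-1},
  {"x":-0.0078,"y":-0.0358,"z":0,"turn":0,"hand":-1},
  {"x":-0.0078,"y":-0.0358,"z":0,"turn":0,"hand":-1},
])

```text
time_s: 27.4
tool_pos: [0.3993, 0.0779, 0.1231]
tcp_rot: [0.0, 0.998, -0.07, 0.001]
wrist_force: [1.0, 0.1, -0.8]
grip_width: 0.336
gripper_force: 15.0
```

```bash
python3 -c "
from h import *
go(.3998,.0753,.02,-8)"
```

```text
t 27.4 pos [0.3993 0.0779 0.1231] head -8.0 world d [ 0.001 -0.003 -0.103] tool d [0.001 0.002 0.103] turn 0.0
```

move_arm([
  {"x":0.001,"y":0.002,"z":0.035,"turn":0,"hand":-1},
  {"x":0,"y":0,"z":0.035,"turn":0,"hand":-1},
  {"x":0,"y":0,"z":0.032,"turn":0,"hand":-1},
  {"x":0,"y":0,"z":0,"turn":0,"hand":-1},
  {"x":0,"y":0,"z":0,"turn":0,"hand":0},
  {"x":0,"y":0,"z":0,"turn":0,"hand":0},
  {"x":0,"y":0,"z":-0.01,"turn":0,"hand":0.2},
  {"x":0,"y":0,"z":-0.035,"turn":0,"hand":0.2},
  {"x":0,"y":0,"z":-0.04,"turn":0,"hand":0.2},
  {"x":0,"y":0,"z":-0.04,"turn":0,"hand":0.2},
  {"x":0,"y":0,"z":-0.04,"turn":0,"hand":0.2},
  {"x":0,"y":0,"z":-0.04,"turn":0,"hand":0.2},
])

```text
time_s: 28.4
tool_pos: [0.3999, 0.0739, 0.2298]
tcp_rot: [0.0, 0.998, -0.07, 0.003]
wrist_force: [1.5, 0.1, 0.8]
grip_width: 0.6
gripper_force: 0.0
```

move_arm([
  {"x":0.02,"y":0.034,"z":0,"turn":0,"hand":0.2},
  {"x":0.02,"y":0.034,"z":0,"turn":0,"hand":0.2},
  {"x":0.02,"y":0.034,"z":0,"turn":0,"hand":0.2},
  {"x":0.02,"y":0.034,"z":0,"turn":0,"hand":0.2},
  {"x":0.02,"y":0.034,"z":0,"turn":0,"hand":0.2},
  {"x":0.02,"y":0.034,"z":0,"turn":0,"hand":0.2},
  {"x":0.02,"y":0.034,"z":0,"turn":0,"hand":0.2},
  {"x":0.02,"y":0.034,"z":0,"turn":0,"hand":0.2},
  {"x":0.02,"y":0.034,"z":0,"turn":0,"hand":0.2},
  {"x":0.02,"y":0.034,"z":0,"turn":0,"hand":0.2},
  {"x":0.02,"y":0.034,"z":0,"turn":0,"hand":0.2},
  {"x":0,"y":0.034,"z":0,"turn":0,"hand":0.2},
])

```text
time_s: 29.4
tool_pos: [0.5632, -0.3631, 0.2288]
tcp_rot: [0.002, 0.998, -0.069, 0.003]
wrist_force: [0.4, 1.0, 0.0]
grip_width: 0.602
gripper_force: 0.0
```

```bash
python3 -c "
from h import *
go(.6,-.3,.25,-8)
f=r.grab_frame('top');save(f,'t3.png',s=1.5)"
```

```text
t 29.4 pos [ 0.5632 -0.3631  0.2288] head -8.0 world d [0.037 0.063 0.021] tool d [ 0.028 -0.068 -0.021] turn 0.0
```

View pics/t3.png

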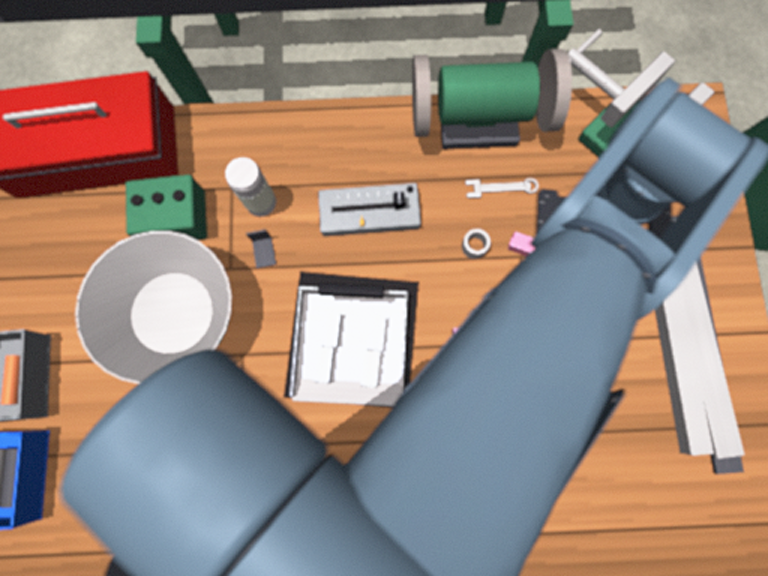

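The four grey offcuts sit in the tray, at (322,320), (370,325), (319,365) and (365,367) in the 1.5x picture. The grip is at its off end. Next I'll check, up in free air, how the tool behaves at the edge of its reach, since rows cannot tilt it directly.

move_arm([
  {"x":0,"y":0,"z":-0.04,"turn":0,"hand":0.2},
  {"x":0,"y":0,"z":-0.04,"turn":0,"hand":0.2},
  {"x":0,"y":0,"z":-0.04,"turn":0,"hand":0.2},
  {"x":0,"y":0,"z":-0.04,"turn":0,"hand":0.2},
  {"x":0,"y":0,"z":-0.04,"turn":0,"hand":0.2},
  {"x":0,"y":0,"z":-0.04,"turn":0,"hand":0.2},
  {"x":0,"y":0,"z":-0.04,"turn":0,"hand":0.2},
  {"x":0,"y":0,"z":-0.04,"turn":0,"hand":0.2},
  {"x":0,"y":0,"z":-0.04,"turn":0,"hand":0.2},
  {"x":0,"y":0,"z":-0.04,"turn":0,"hand":0.2},
])

```text
time_s: 30.28
tool_pos: [0.5585, -0.3584, 0.6311]
tcp_rot: [0.002, 0.998, -0.07, 0.002]
wrist_force: [1.1, -1.5, 0.6]
grip_width: 0.599
gripper_force: 0.0
```

```bash
python3 -c "
from h import *
p,M,s=pose();print(np.round(p,3),np.round(M,2).tolist(),np.round(s['q'],2))"
```

```text
[ 0.559 -0.358  0.631] [[0.99, -0.14, 0.0], [-0.14, -0.99, -0.0], [0.0, 0.0, -1.0]] [-0.75  0.43  0.51 -0.    2.19  0.96]
```

move_arm([
  {"x":0,"y":0,"z":-0.04,"turn":0,"hand":0.2},
  {"x":0,"y":0,"z":-0.04,"turn":0,"hand":0.2},
  {"x":0,"y":0,"z":-0.04,"turn":0,"hand":0.2},
  {"x":0,"y":0,"z":-0.04,"turn":0,"hand":0.2},
  {"x":0,"y":0,"z":-0.04,"turn":0,"hand":0.2},
  {"x":0,"y":0,"z":-0.04,"turn":0,"hand":0.2},
])

```text
time_s: 30.78
tool_pos: [0.4856, -0.3115, 0.7647]
tcp_rot: [0.018, 0.997, -0.07, 0.033]
wrist_force: [0.5, -0.2, -0.3]
grip_width: 0.602
gripper_force: 0.0
```

```bash
python3 -c "
from h import *
p,M,s=pose();print(np.round(p,3),np.round(M,2).tolist(),np.round(s['q'],2))"
```

```text
[ 0.486 -0.312  0.765] [[0.99, -0.14, 0.06], [-0.14, -0.99, -0.04], [0.07, 0.03, -1.0]] [-0.78  0.37  0.3   0.02  2.4   0.94]
```

move_arm([
  {"x":0.035,"y":0.017,"z":0,"turn":0,"hand":0.2},
  {"x":0.035,"y":0.017,"z":0,"turn":0,"hand":0.2},
  {"x":0.035,"y":0.017,"z":0,"turn":0,"hand":0.2},
  {"x":0.035,"y":0.017,"z":0,"turn":0,"hand":0.2},
  {"x":0.035,"y":0.017,"z":0,"turn":0,"hand":0.2},
  {"x":0.035,"y":0.017,"z":0,"turn":0,"hand":0.2},
])

```text
time_s: 31.28
tool_pos: [0.5978, -0.3892, 0.6761]
tcp_rot: [0.04, 0.994, -0.07, 0.072]
wrist_force: [0.3, -0.1, 0.3]
grip_width: 0.6
gripper_force: 0.0
```

```bash
python3 -c "
from h import *
p,M,s=pose();print(np.round(p,3),np.round(M,2).tolist(),np.round(s['q'],2))"
```

```text
[ 0.598 -0.389  0.676] [[0.98, -0.14, 0.14], [-0.13, -0.99, -0.09], [0.15, 0.07, -0.99]] [-0.76  0.52  0.3   0.04  2.16  0.98]
```

move_arm([
  {"x":0,"y":0,"z":0.04,"turn":0,"hand":0.2},
  {"x":0,"y":0,"z":0.04,"turn":0,"hand":0.2},
  {"x":0,"y":0,"z":0.04,"turn":0,"hand":0.2},
  {"x":0,"y":0,"z":0.04,"turn":0,"hand":0.2},
  {"x":0,"y":0,"z":0.04,"turn":0,"hand":0.2},
  {"x":0,"y":0,"z":0.04,"turn":0,"hand":0.2},
])

```text
time_s: 31.78
tool_pos: [0.6304, -0.4103, 0.4394]
tcp_rot: [0.04, 0.994, -0.07, 0.072]
wrist_force: [0.6, -0.0, 0.5]
grip_width: 0.601
gripper_force: 0.0
```

```bash
python3 -c "
from h import *
p,M,s=pose();print(np.round(p,3),np.round(M,2).tolist(),np.round(s['q'],2))"
```

```text
[ 0.63  -0.41   0.439] [[0.98, -0.14, 0.14], [-0.13, -0.99, -0.09], [0.15, 0.07, -0.99]] [-0.75  0.4   0.95  0.03  1.63  0.97]
```

move_arm([
  {"x":-0.0335,"y":-0.0157,"z":0.0125,"turn":0,"hand":0.2},
  {"x":-0.0335,"y":-0.0157,"z":0.0125,"turn":0,"hand":0.2},
  {"x":-0.0335,"y":-0.0157,"z":0.0125,"turn":0,"hand":0.2},
  {"x":-0.0335,"y":-0.0157,"z":0.0125,"turn":0,"hand":0.2},
  {"x":-0.0335,"y":-0.0157,"z":0.0125,"turn":0,"hand":0.2},
  {"x":-0.0335,"y":-0.0157,"z":0.0125,"turn":0,"hand":0.2},
  {"x":-0.0335,"y":-0.0157,"z":0.0125,"turn":0,"hand":0.2},
  {"x":-0.0335,"y":-0.0157,"z":0.0125,"turn":0,"hand":0.2},
  {"x":-0.0335,"y":-0.0157,"z":0.0125,"turn":0,"hand":0.2},
  {"x":-0.0335,"y":-0.0157,"z":0.0125,"turn":0,"hand":0.2},
  {"x":-0.0335,"y":-0.0157,"z":0.0125,"turn":0,"hand":0.2},
  {"x":0,"y":0,"z":0,"turn":0,"hand":0.2},
])

```text
time_s: 32.78
tool_pos: [0.308, -0.1974, 0.2305]
tcp_rot: [0.036, 0.995, -0.07, 0.068]
wrist_force: [-1.3, 0.3, -0.8]
grip_width: 0.603
gripper_force: 0.0
```

```bash
cat >> h.py <<'E'
def st():
    p,M,s=pose();z=M[:,2];az=np.arctan2(p[1],p[0]);u=np.array([np.cos(az),np.sin(az),0])
    print('t',round(s['time_s'],1),'pos',np.round(p,3),'r',round(np.hypot(*p[:2]),3),'az',round(np.degrees(az),1),'tilt out',round(np.degrees(np.arctan2(z@u,-z[2])),1),'side',round(np.degrees(np.arcsin(z@np.cross([0,0,1],u))),1),'head',round(np.degrees(np.arctan2(M[1,0],M[0,0])),1),'q',np.round(s['q'],2),'f',np.round(s['wrist_force'],1),'gw',round(s['grip_width'],3))
    print(np.round(M,2).tolist())
E
python3 -c "
from h import *
st()"
```

```text
t 32.8 pos [ 0.308 -0.197  0.23 ] r 0.366 az -32.7 tilt out 8.8 side 0.1 head -7.7 q [-0.95 -0.47  2.2   0.06  1.27  0.75] f [-1.3  0.3 -0.8] gw 0.603
[[0.98, -0.14, 0.13], [-0.13, -0.99, -0.08], [0.14, 0.06, -0.99]]
```

move_arm([
  {"x":-0.031,"y":-0.0146,"z":-0.005,"turn":0,"hand":0.2},
  {"x":-0.031,"y":-0.0146,"z":-0.005,"turn":0,"hand":0.2},
  {"x":-0.031,"y":-0.0146,"z":-0.005,"turn":0,"hand":0.2},
  {"x":-0.031,"y":-0.0146,"z":-0.005,"turn":0,"hand":0.2},
])

```text
time_s: 33.12
tool_pos: [0.2147, -0.1381, 0.2299]
tcp_rot: [0.031, 0.995, -0.07, 0.061]
wrist_force: [-0.3, -0.2, -0.4]
grip_width: 0.599
gripper_force: 0.0
```

```bash
python3 -c "
from h import *
st()"
```

```text
t 33.1 pos [ 0.215 -0.138  0.23 ] r 0.255 az -32.8 tilt out 7.8 side 0.3 head -7.8 q [-1.16 -0.89  2.4   0.08  1.53  0.55] f [-0.3 -0.2 -0.4] gw 0.599
[[0.98, -0.14, 0.12], [-0.14, -0.99, -0.07], [0.13, 0.05, -0.99]]
```

move_arm([
  {"x":-0.031,"y":-0.0146,"z":-0.005,"turn":0,"hand":0.2},
  {"x":-0.031,"y":-0.0146,"z":-0.005,"turn":0,"hand":0.2},
  {"x":-0.031,"y":-0.0146,"z":-0.005,"turn":0,"hand":0.2},
  {"x":-0.031,"y":-0.0146,"z":-0.005,"turn":0,"hand":0.2},
])

```text
time_s: 33.45
tool_pos: [0.1936, -0.1244, 0.2279]
tcp_rot: [0.014, 0.997, -0.069, 0.024]
wrist_force: [-0.3, -0.9, 0.5]
grip_width: 0.6
gripper_force: 0.0
```

```bash
python3 -c "
from h import *
st()"
```

```text
t 33.5 pos [ 0.194 -0.124  0.228] r 0.23 az -32.7 tilt out 3.1 side -0.1 head -7.9 q [-1.15 -0.89  2.39  0.03  1.6   0.56] f [-0.3 -0.9  0.5] gw 0.6
[[0.99, -0.14, 0.05], [-0.14, -0.99, -0.03], [0.05, 0.02, -1.0]]
```

Moving along the edge of reach tilts the tool and the tilt stays. Pushing outward at the outer limit tilts it outward, and pushing inward near r=0.2 undoes it. That lets me tip the tray. First I'll level the tool.

move_arm([
  {"x":-0.031,"y":-0.0146,"z":-0.002,"turn":0,"hand":0.2},
  {"x":-0.031,"y":-0.0146,"z":-0.002,"turn":0,"hand":0.2},
])

```text
time_s: 33.62
tool_pos: [0.1819, -0.1157, 0.2237]
tcp_rot: [0.003, 0.998, -0.069, 0.004]
wrist_force: [-0.3, -0.3, -0.6]
grip_width: 0.601
gripper_force: 0.0
```

```bash
python3 -c "
from h import *
st()
go(.527,.012,.2,82)"
```

```text
t 33.6 pos [ 0.182 -0.116  0.224] r 0.216 az -32.5 tilt out 0.5 side -0.1 head -7.9 q [-1.15 -0.89  2.4   0.    1.63  0.56] f [-0.3 -0.3 -0.6] gw 0.601
[[0.99, -0.14, 0.01], [-0.14, -0.99, -0.01], [0.01, 0.01, -1.0]]
t 33.6 pos [ 0.1819 -0.1157  0.2237] head -7.9 world d [ 0.345  0.128 -0.024] tool d [ 0.324 -0.174  0.025] turn -89.9
```

move_arm([
  {"x":0.0324,"y":-0.0174,"z":0,"turn":0,"hand":0.2},
  {"x":0.0324,"y":-0.0174,"z":0,"turn":0,"hand":0.2},
  {"x":0.0324,"y":-0.0174,"z":0,"turn":0,"hand":0.2},
  {"x":0.0324,"y":-0.0174,"z":0,"turn":0,"hand":0.2},
  {"x":0.0324,"y":-0.0174,"z":0,"turn":0,"hand":0.2},
  {"x":0.0324,"y":-0.0174,"z":0,"turn":0,"hand":0.2},
  {"x":0.0324,"y":-0.0174,"z":0,"turn":0,"hand":0.2},
  {"x":0.0324,"y":-0.0174,"z":0,"turn":0,"hand":0.2},
  {"x":0.0324,"y":-0.0174,"z":0,"turn":0,"hand":0.2},
  {"x":0.0324,"y":-0.0174,"z":0,"turn":0,"hand":0.2},
])

```text
time_s: 34.45
tool_pos: [0.5183, 0.0083, 0.2265]
tcp_rot: [0.003, 0.998, -0.069, 0.005]
wrist_force: [-0.4, -0.4, 1.4]
grip_width: 0.595
gripper_force: 0.0
```

move_arm([
  {"x":0,"y":0,"z":0,"turn":-7,"hand":0.1},
  {"x":0,"y":0,"z":0,"turn":-7,"hand":0.1},
  {"x":0,"y":0,"z":0,"turn":-7,"hand":0.1},
  {"x":0,"y":0,"z":0,"turn":-7,"hand":0.1},
  {"x":0,"y":0,"z":0,"turn":-7,"hand":0.1},
  {"x":0,"y":0,"z":0,"turn":-7,"hand":0.1},
  {"x":0,"y":0,"z":0,"turn":-7,"hand":0.1},
  {"x":0,"y":0,"z":0,"turn":-7,"hand":0.1},
  {"x":0,"y":0,"z":0,"turn":-7,"hand":0.1},
  {"x":0,"y":0,"z":0,"turn":-7,"hand":0.1},
  {"x":0,"y":0,"z":0,"turn":-7,"hand":0.1},
  {"x":0,"y":0,"z":0,"turn":-7,"hand":0.1},
])

```text
time_s: 35.45
tool_pos: [0.5166, 0.007, 0.2269]
tcp_rot: [0.005, 0.786, 0.618, 0.002]
wrist_force: [0.9, 0.0, -0.6]
grip_width: 0.547
gripper_force: 0.0
```

move_arm([
  {"x":0,"y":0,"z":0.03,"turn":-5.9,"hand":0.1},
  {"x":0,"y":0,"z":0,"turn":0,"hand":0.1},
])

```text
time_s: 35.62
tool_pos: [0.5145, 0.0073, 0.1929]
tcp_rot: [0.003, 0.754, 0.657, -0.0]
wrist_force: [-0.6, 0.2, -1.5]
grip_width: 0.549
gripper_force: 0.0
```

```bash
python3 -c "
from h import *
st()
go(.527,.012,.072,82)
g=r.grab_frame('side');save(g,'s3.png',(180,120,330,270),4)
print(px(g,pose()[0]))"
```

```text
t 35.6 pos [0.515 0.007 0.193] r 0.515 az 0.8 tilt out 0.2 side -0.3 head 82.2 q [-0.21  0.09  1.81 -0.    1.24 -0.08] f [-0.6  0.2 -1.5] gw 0.549
[[0.14, 0.99, 0.0], [0.99, -0.14, -0.01], [-0.0, 0.0, -1.0]]
t 35.6 pos [0.5145 0.0073 0.1929] head 82.2 world d [ 0.012  0.005 -0.121] tool d [0.007 0.011 0.121] turn 0.2
[242.83023923 161.99063611]
```

View pics/s3.png

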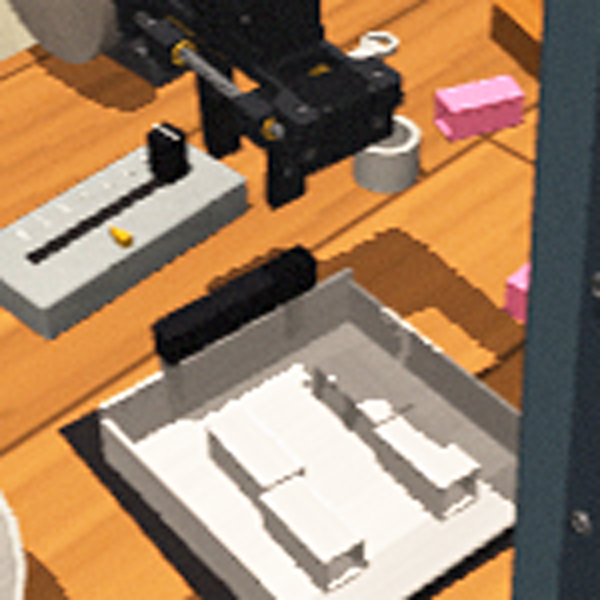

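move_arm([
  {"x":0.0035,"y":0.007,"z":0.03,"turn":0.2,"hand":0.1},
  {"x":0.0035,"y":0.007,"z":0.03,"turn":0,"hand":0.1},
  {"x":0,"y":0,"z":0.032,"turn":0,"hand":0.1},
  {"x":0,"y":0,"z":0.032,"turn":0,"hand":0.1},
  {"x":0,"y":0,"z":0,"turn":0,"hand":-1},
  {"x":0,"y":0,"z":0,"turn":0,"hand":-1},
  {"x":0,"y":0,"z":0,"turn":0,"hand":-1},
  {"x":0,"y":0,"z":0,"turn":0,"hand":-1},
  {"x":0,"y":0,"z":0,"turn":0,"hand":-1},
  {"x":0,"y":0,"z":0,"turn":0,"hand":-1},
  {"x":0,"y":0,"z":0,"turn":0,"hand":-1},
], force=60)

```text
time_s: 36.58
tool_pos: [0.5341, 0.0105, 0.0741]
tcp_rot: [0.006, 0.756, 0.654, 0.002]
wrist_force: [-1.9, -0.1, 7.9]
grip_width: 0.224
gripper_force: 59.5
```

```bash
python3 -c "
from h import *
st()"
```

```text
t 36.6 pos [0.534 0.011 0.074] r 0.534 az 1.1 tilt out 0.6 side -0.4 head 81.7 q [-0.2   0.3   1.84 -0.    1.   -0.05] f [-1.9 -0.1  7.9] gw 0.224
[[0.14, 0.99, 0.01], [0.99, -0.14, -0.01], [-0.0, 0.01, -1.0]]
```

move_arm([
  {"x":0,"y":0,"z":-0.01,"turn":0,"hand":-1},
  {"x":0,"y":0,"z":-0.02,"turn":0,"hand":-1},
  {"x":0,"y":0,"z":-0.03,"turn":0,"hand":-1},
  {"x":0,"y":0,"z":-0.03,"turn":2,"hand":-1},
  {"x":0,"y":0,"z":-0.03,"turn":4,"hand":-1},
  {"x":0,"y":0,"z":-0.03,"turn":5,"hand":-1},
  {"x":0,"y":0,"z":-0.03,"turn":5,"hand":-1},
  {"x":0,"y":0,"z":-0.03,"turn":5,"hand":-1},
  {"x":0,"y":0,"z":-0.03,"turn":5,"hand":-1},
  {"x":0,"y":0,"z":-0.03,"turn":5,"hand":-1},
  {"x":0,"y":0,"z":-0.03,"turn":5,"hand":-1},
  {"x":0,"y":0,"z":-0.02,"turn":5,"hand":-1},
])

```text
time_s: 37.58
tool_pos: [0.5302, 0.0126, 0.3959]
tcp_rot: [0.005, 0.938, 0.346, 0.005]
wrist_force: [0.9, 0.3, -3.6]
grip_width: 0.219
gripper_force: 59.3
```

```bash
python3 -c "
from h import *
st()
g=r.grab_frame('side');save(g,'s4.png',s=1.2)"
```

```text
t 37.6 pos [0.53  0.013 0.396] r 0.53 az 1.4 tilt out 0.7 side -0.4 head 40.5 q [-0.2  -0.01  1.51 -0.    1.64  0.67] f [ 0.9  0.3 -3.6] gw 0.219
[[0.76, 0.65, 0.01], [0.65, -0.76, -0.01], [0.01, 0.01, -1.0]]
```

View pics/s4.png

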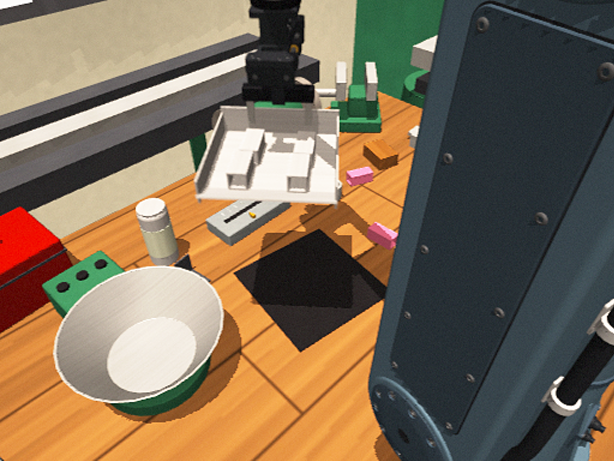

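move_arm([
  {"x":0,"y":0,"z":-0.02,"turn":5,"hand":-1},
  {"x":0,"y":0,"z":-0.02,"turn":5,"hand":-1},
  {"x":0,"y":0,"z":-0.02,"turn":5,"hand":-1},
  {"x":0,"y":0,"z":-0.02,"turn":5,"hand":-1},
  {"x":0,"y":0,"z":-0.02,"turn":5,"hand":-1},
  {"x":0,"y":0,"z":-0.01,"turn":5,"hand":-1},
  {"x":0,"y":0,"z":0,"turn":5,"hand":-1},
  {"x":0,"y":0,"z":0,"turn":5,"hand":-1},
  {"x":0.01,"y":0,"z":0,"turn":0,"hand":-1},
  {"x":0.02,"y":0,"z":0,"turn":0,"hand":-1},
  {"x":0.03,"y":0,"z":0,"turn":0,"hand":-1},
  {"x":0.03,"y":0,"z":0,"turn":0,"hand":-1},
])

```text
time_s: 38.63
tool_pos: [0.6202, 0.0144, 0.502]
tcp_rot: [0.003, 1.0, 0.008, 0.004]
wrist_force: [0.1, -0.1, -3.9]
grip_width: 0.219
gripper_force: 59.6
```

move_arm([
  {"x":0.03,"y":0,"z":0,"turn":0,"hand":-1},
  {"x":0.03,"y":0,"z":0,"turn":0,"hand":-1},
  {"x":0.03,"y":0,"z":0,"turn":0,"hand":-1},
  {"x":0.03,"y":0,"z":0,"turn":0,"hand":-1},
  {"x":0.03,"y":0,"z":0,"turn":0,"hand":-1},
  {"x":0.03,"y":0,"z":0,"turn":0,"hand":-1},
  {"x":0.03,"y":0,"z":0,"turn":0,"hand":-1},
  {"x":0.03,"y":0,"z":0,"turn":0,"hand":-1},
  {"x":0.03,"y":0,"z":0,"turn":0,"hand":-1},
])

```text
time_s: 39.38
tool_pos: [0.8337, 0.0162, 0.4685]
tcp_rot: [0.002, 1.0, 0.008, 0.025]
wrist_force: [-0.9, -0.8, -3.7]
grip_width: 0.221
gripper_force: 60.0
```

```bash
python3 -c "
from h import *
st()"
```

```text
t 39.4 pos [0.834 0.016 0.468] r 0.834 az 1.1 tilt out 2.9 side -0.3 head 0.9 q [-0.12  0.8   0.3   0.    2.    1.43] f [-0.9 -0.8 -3.7] gw 0.221
[[1.0, 0.02, 0.05], [0.02, -1.0, -0.0], [0.05, 0.0, -1.0]]
```

move_arm([
  {"x":0.037,"y":0,"z":-0.015,"turn":0,"hand":-1},
  {"x":0.037,"y":0,"z":-0.015,"turn":0,"hand":-1},
  {"x":0.037,"y":0,"z":-0.015,"turn":0,"hand":-1},
  {"x":0.037,"y":0,"z":-0.015,"turn":0,"hand":-1},
  {"x":0.037,"y":0,"z":-0.015,"turn":0,"hand":-1},
  {"x":0.037,"y":0,"z":-0.015,"turn":0,"hand":-1},
  {"x":0.037,"y":0,"z":-0.015,"turn":0,"hand":-1},
  {"x":0.037,"y":0,"z":-0.015,"turn":0,"hand":-1},
])

```text
time_s: 40.05
tool_pos: [0.884, 0.0159, 0.5009]
tcp_rot: [0.001, 0.992, 0.007, 0.128]
wrist_force: [-0.3, 0.4, -3.8]
grip_width: 0.22
gripper_force: 60.0
```

```bash
python3 -c "
from h import *
st()"
```

```text
t 40.0 pos [0.884 0.016 0.501] r 0.884 az 1.0 tilt out 14.7 side -0.3 head 0.8 q [-0.13  0.77  0.3   0.03  1.82  1.44] f [-0.3  0.4 -3.8] gw 0.22
[[0.97, 0.01, 0.25], [0.01, -1.0, -0.0], [0.25, 0.0, -0.97]]
```

move_arm([
  {"x":0.037,"y":0,"z":-0.015,"turn":0,"hand":-1},
  {"x":0.037,"y":0,"z":-0.015,"turn":0,"hand":-1},
  {"x":0.037,"y":0,"z":-0.015,"turn":0,"hand":-1},
  {"x":0.037,"y":0,"z":-0.015,"turn":0,"hand":-1},
  {"x":0.037,"y":0,"z":-0.015,"turn":0,"hand":-1},
  {"x":0.037,"y":0,"z":-0.015,"turn":0,"hand":-1},
  {"x":0.037,"y":0,"z":-0.015,"turn":0,"hand":-1},
  {"x":0.037,"y":0,"z":-0.015,"turn":0,"hand":-1},
  {"x":0.037,"y":0,"z":-0.015,"turn":0,"hand":-1},
  {"x":0.037,"y":0,"z":-0.015,"turn":0,"hand":-1},
  {"x":0.037,"y":0,"z":-0.015,"turn":0,"hand":-1},
  {"x":0.037,"y":0,"z":-0.015,"turn":0,"hand":-1},
])

```text
time_s: 41.05
tool_pos: [0.9122, 0.0155, 0.6239]
tcp_rot: [-0.0, 0.961, 0.007, 0.277]
wrist_force: [-0.2, -0.5, -4.6]
grip_width: 0.223
gripper_force: 60.0
```

```bash
python3 -c "
from h import *
st()"
```

```text
t 41.0 pos [0.912 0.015 0.624] r 0.912 az 1.0 tilt out 32.2 side -0.3 head 0.9 q [-0.14  0.66  0.3   0.08  1.63  1.44] f [-0.2 -0.5 -4.6] gw 0.223
[[0.85, 0.01, 0.53], [0.01, -1.0, 0.0], [0.53, 0.0, -0.85]]
```

move_arm([
  {"x":0.04,"y":0,"z":0,"turn":0,"hand":-1},
  {"x":0.04,"y":0,"z":0,"turn":0,"hand":-1},
  {"x":0.04,"y":0,"z":0,"turn":0,"hand":-1},
  {"x":0.04,"y":0,"z":0,"turn":0,"hand":-1},
  {"x":0.04,"y":0,"z":0,"turn":0,"hand":-1},
  {"x":0.04,"y":0,"z":0,"turn":0,"hand":-1},
])

```text
time_s: 41.55
tool_pos: [0.955, 0.0156, 0.6482]
tcp_rot: [-0.001, 0.936, 0.007, 0.352]
wrist_force: [-0.1, 0.4, -4.9]
grip_width: 0.222
gripper_force: 60.0
```

```bash
cat >> h.py <<'E'
def corners():
    # tray points (m) in world while gripped: handle bar centre ~ grasp; tool y=tray x, tool x=tray y?, tool z=-tray z
    p,M,s=pose(); 
    T=lambda x,y,z:p+M@np.array([y,x-.080,-(z-.083)-.0255+.0185])
    return {n:np.round(T(*v),3) for n,v in dict(org=(0,0,0),lip0=(-.122,0,.018),lipm=(-.122,-.1,.018),lipp=(-.122,.1,.018),backm=(.09,-.1,0),backp=(.09,.1,0)).items()}
E
python3 -c "
from h import *
st(); print(corners())
g=r.grab_frame('side');save(g,'s5.png',s=1.2)"
```

```text
t 41.5 pos [0.955 0.016 0.648] r 0.955 az 0.9 tilt out 41.2 side -0.2 head 0.9 q [-0.14  0.66  0.3   0.1   1.47  1.44] f [-0.1  0.4 -4.9] gw 0.222
[[0.75, 0.01, 0.66], [0.01, -1.0, 0.01], [0.66, 0.0, -0.75]]
{'org': array([1.004, 0.096, 0.591]), 'lip0': array([0.991, 0.218, 0.604]), 'lipm': array([0.915, 0.217, 0.538]), 'lipp': array([1.066, 0.219, 0.67 ]), 'backm': array([0.93 , 0.005, 0.525]), 'backp': array([1.08 , 0.007, 0.657])}
```

View pics/s5.png

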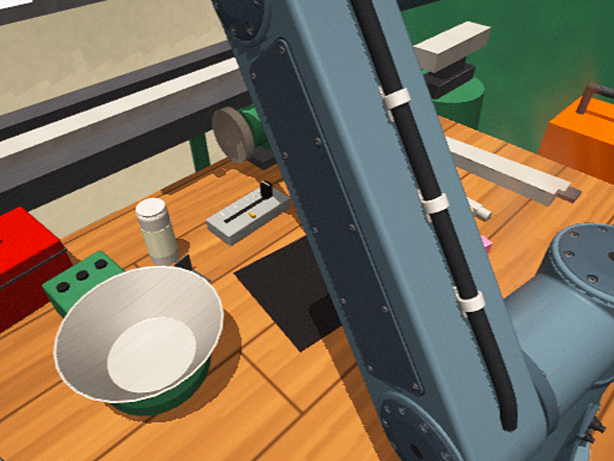

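move_arm([
  {"x":0.04,"y":0,"z":0,"turn":0,"hand":-1},
  {"x":0.04,"y":0,"z":0,"turn":0,"hand":-1},
  {"x":0.02,"y":0,"z":0,"turn":0,"hand":-1},
])

```text
time_s: 41.85
tool_pos: [0.9658, 0.0157, 0.6682]
tcp_rot: [-0.001, 0.924, 0.007, 0.383]
wrist_force: [0.4, -0.8, -4.1]
grip_width: 0.219
gripper_force: 60.0
```

```bash
python3 -c "
from h import *
st(); go(.656,.385,.5)"
```

```text
t 41.9 pos [0.966 0.016 0.668] r 0.966 az 0.9 tilt out 45.0 side -0.2 head 0.9 q [-0.14  0.66  0.3   0.11  1.41  1.44] f [ 0.4 -0.8 -4.1] gw 0.219
[[0.71, 0.01, 0.71], [0.01, -1.0, 0.01], [0.71, 0.0, -0.71]]
t 41.9 pos [0.9658 0.0157 0.6682] head 0.9 world d [-0.31   0.369 -0.168] tool d [-0.334 -0.374 -0.097] turn None
```

move_arm([
  {"x":-0.006,"y":-0.007,"z":-0.002,"turn":0,"hand":-1},
  {"x":-0.012,"y":-0.0135,"z":-0.0035,"turn":0,"hand":-1},
  {"x":-0.018,"y":-0.02,"z":-0.005,"turn":0,"hand":-1},
  {"x":-0.02,"y":-0.0225,"z":-0.006,"turn":0,"hand":-1},
  {"x":-0.02,"y":-0.0225,"z":-0.006,"turn":0,"hand":-1},
  {"x":-0.02,"y":-0.0225,"z":-0.006,"turn":0,"hand":-1},
  {"x":-0.02,"y":-0.0225,"z":-0.006,"turn":0,"hand":-1},
  {"x":-0.02,"y":-0.0225,"z":-0.006,"turn":0,"hand":-1},
  {"x":-0.02,"y":-0.0225,"z":-0.006,"turn":0,"hand":-1},
  {"x":-0.02,"y":-0.0225,"z":-0.006,"turn":0,"hand":-1},
  {"x":-0.02,"y":-0.0225,"z":-0.006,"turn":0,"hand":-1},
  {"x":-0.02,"y":-0.0225,"z":-0.006,"turn":0,"hand":-1},
])

```text
time_s: 42.85
tool_pos: [0.7624, 0.2568, 0.56]
tcp_rot: [-0.002, 0.924, 0.007, 0.382]
wrist_force: [-0.2, 0.7, -4.0]
grip_width: 0.223
gripper_force: 60.0
```

move_arm([
  {"x":-0.02,"y":-0.0225,"z":-0.006,"turn":0,"hand":-1},
  {"x":-0.02,"y":-0.0225,"z":-0.006,"turn":0,"hand":-1},
  {"x":-0.02,"y":-0.0225,"z":-0.006,"turn":0,"hand":-1},
  {"x":-0.02,"y":-0.0225,"z":-0.006,"turn":0,"hand":-1},
  {"x":-0.018,"y":-0.02,"z":-0.005,"turn":0,"hand":-1},
  {"x":-0.012,"y":-0.0135,"z":-0.003,"turn":0,"hand":-1},
  {"x":-0.006,"y":-0.007,"z":-0.002,"turn":0,"hand":-1},
  {"x":0,"y":0,"z":0,"turn":0,"hand":-1},
])

```text
time_s: 43.52
tool_pos: [0.6542, 0.3865, 0.5011]
tcp_rot: [-0.002, 0.925, 0.008, 0.381]
wrist_force: [0.5, 0.5, -3.6]
grip_width: 0.219
gripper_force: 60.0
```

```bash
python3 -c "
from h import *
st(); go(.656,.385,.34); print(corners())
f=r.grab_frame('top');g=r.grab_frame('side')
a=cv2.resize(f['img'],(400,300));b=cv2.resize(g['img'],(400,300));cv2.imwrite('pics/c1.png',np.hstack([a,b])[:,:,::-1])
for k in('hopper_mouth',):
  for q in(f,g):
    for d in r.landmark_of(k,q)[:1]: print(d['p'],at(q,d['xy'],.12))"
```

```text
t 43.5 pos [0.654 0.387 0.501] r 0.76 az 30.6 tilt out 40.7 side -20.5 head 1.1 q [ 0.52  0.11  1.35 -0.41  1.01  2.17] f [ 0.5  0.5 -3.6] gw 0.219
[[0.71, 0.02, 0.7], [0.01, -1.0, 0.01], [0.7, 0.0, -0.71]]
t 43.5 pos [0.6542 0.3865 0.5011] head 1.1 world d [ 0.002 -0.002 -0.161] tool d [-0.112  0.001  0.116] turn None
{'org': array([0.706, 0.467, 0.447]), 'lip0': array([0.692, 0.589, 0.459]), 'lipm': array([0.621, 0.588, 0.389]), 'lipp': array([0.763, 0.59 , 0.53 ]), 'backm': array([0.637, 0.376, 0.377]), 'backp': array([0.779, 0.379, 0.518])}
0.63 [0.5077665 0.3641054 0.12     ]
```

View pics/c1.png

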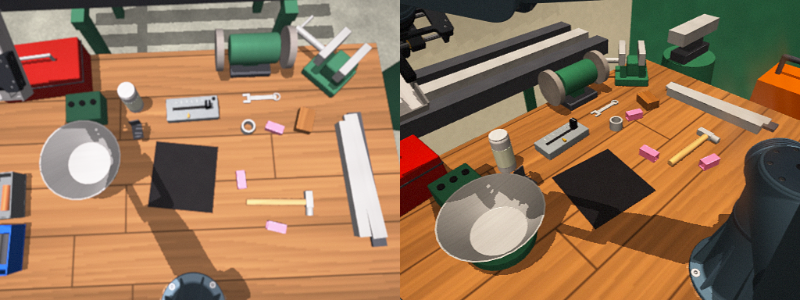

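move_arm([
  {"x":-0.01,"y":0,"z":0.01,"turn":0,"hand":-1},
  {"x":-0.018,"y":0,"z":0.018,"turn":0,"hand":-1},
  {"x":-0.022,"y":0,"z":0.022,"turn":0,"hand":-1},
  {"x":-0.022,"y":0,"z":0.022,"turn":0,"hand":-1},
  {"x":-0.02,"y":0,"z":0.02,"turn":0,"hand":-1},
  {"x":-0.014,"y":0,"z":0.014,"turn":0,"hand":-1},
  {"x":-0.008,"y":0,"z":0.008,"turn":0,"hand":-1},
  {"x":0,"y":0,"z":0,"turn":0,"hand":-1},
])

```text
time_s: 44.38
tool_pos: [0.655, 0.3824, 0.3364]
tcp_rot: [0.0, 0.925, 0.006, 0.379]
wrist_force: [0.1, -0.5, -4.7]
grip_width: 0.221
gripper_force: 60.0
```

move_arm([
  {"x":0,"y":0,"z":0,"turn":-4,"hand":-1},
  {"x":0,"y":0,"z":0,"turn":-7,"hand":-1},
  {"x":0,"y":0,"z":0,"turn":-7,"hand":-1},
  {"x":0,"y":0,"z":0,"turn":-7,"hand":-1},
  {"x":0,"y":0,"z":0,"turn":-7,"hand":-1},
  {"x":0,"y":0,"z":0,"turn":-7,"hand":-1},
  {"x":0,"y":0,"z":0,"turn":-7,"hand":-1},
  {"x":0,"y":0,"z":0,"turn":-7,"hand":-1},
  {"x":0,"y":0,"z":0,"turn":-7,"hand":-1},
  {"x":0,"y":0,"z":0,"turn":-7,"hand":-1},
  {"x":0,"y":0,"z":0,"turn":-7,"hand":-1},
  {"x":0,"y":0,"z":0,"turn":-7,"hand":-1},
])

```text
time_s: 45.38
tool_pos: [0.6569, 0.3844, 0.3447]
tcp_rot: [0.248, 0.697, 0.606, 0.293]
wrist_force: [1.0, 0.1, -4.2]
grip_width: 0.223
gripper_force: 59.9
```

move_arm([
  {"x":0,"y":0,"z":0,"turn":-7,"hand":-1},
  {"x":0,"y":0,"z":0,"turn":-2,"hand":-1},
  {"x":0,"y":0,"z":0,"turn":0,"hand":-1},
  {"x":0,"y":0,"z":0,"turn":0,"hand":-1},
  {"x":0,"y":0,"z":0,"turn":0,"hand":-1},
  {"x":0,"y":0,"z":0,"turn":0,"hand":-1},
])

```text
time_s: 45.88
tool_pos: [0.6558, 0.3842, 0.342]
tcp_rot: [0.269, 0.649, 0.658, 0.271]
wrist_force: [0.1, -0.1, -2.3]
grip_width: 0.221
gripper_force: 59.9
```

```bash
python3 -c "
from h import *
st(); print(corners())
f=r.grab_frame('top');g=r.grab_frame('side')
a=cv2.resize(f['img'][90:290,20:287],(400,300));b=cv2.resize(g['img'][130:384,20:358],(400,300));cv2.imwrite('pics/c2.png',np.hstack([a,b])[:,:,::-1])"
```

```text
t 45.9 pos [0.656 0.384 0.342] r 0.76 az 30.4 tilt out 40.9 side -20.5 head 90.7 q [ 0.51  0.18  1.58 -0.53  0.73  0.78] f [ 0.1 -0.1 -2.3] gw 0.221
[[-0.01, 0.71, 0.71], [1.0, 0.01, 0.01], [-0.0, 0.71, -0.71]]
{'org': array([0.653, 0.384, 0.232]), 'lip0': array([0.554, 0.383, 0.158]), 'lipm': array([0.555, 0.283, 0.158]), 'lipp': array([0.552, 0.483, 0.158]), 'backm': array([0.718, 0.285, 0.295]), 'backp': array([0.715, 0.485, 0.295])}
```

View pics/c2.png

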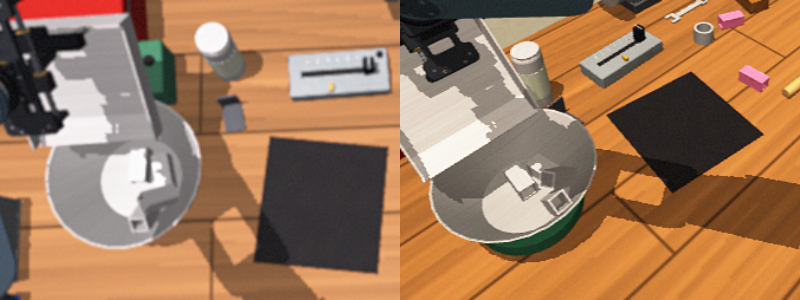

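The tray poured: the wrist load fell by about 2.1 N, which is the weight of four offcuts. The offcuts show in the funnel and the tray looks empty. Next I'll bring the tray back and level it.

move_arm([
  {"x":0,"y":0.015,"z":-0.015,"turn":0,"hand":-1},
  {"x":0,"y":0.0245,"z":-0.0245,"turn":0,"hand":-1},
  {"x":0,"y":0.0245,"z":-0.0245,"turn":0,"hand":-1},
  {"x":0,"y":0.0245,"z":-0.0245,"turn":0,"hand":-1},
  {"x":0,"y":0.0245,"z":-0.0245,"turn":0,"hand":-1},
  {"x":-0.03,"y":0,"z":0,"turn":0,"hand":-1},
  {"x":-0.035,"y":0,"z":0,"turn":0,"hand":-1},
  {"x":-0.035,"y":0,"z":0,"turn":0,"hand":-1},
  {"x":-0.035,"y":0,"z":0,"turn":0,"hand":-1},
  {"x":-0.035,"y":0,"z":0,"turn":0,"hand":-1},
  {"x":-0.035,"y":0,"z":0,"turn":0,"hand":-1},
  {"x":-0.035,"y":0,"z":0,"turn":0,"hand":-1},
])

```text
time_s: 46.98
tool_pos: [0.6585, 0.1432, 0.5012]
tcp_rot: [0.269, 0.649, 0.658, 0.271]
wrist_force: [0.7, -0.4, -1.0]
grip_width: 0.22
gripper_force: 59.9
```

move_arm([
  {"x":-0.035,"y":0,"z":0,"turn":0,"hand":-1},
  {"x":-0.035,"y":0,"z":0,"turn":0,"hand":-1},
  {"x":-0.035,"y":0,"z":0,"turn":0,"hand":-1},
  {"x":-0.035,"y":0,"z":0,"turn":0,"hand":-1},
  {"x":0,"y":0,"z":0,"turn":7,"hand":-1},
  {"x":0,"y":0,"z":0,"turn":7,"hand":-1},
  {"x":0,"y":0,"z":0,"turn":7,"hand":-1},
  {"x":0,"y":0,"z":0,"turn":7,"hand":-1},
  {"x":0,"y":0,"z":0,"turn":7,"hand":-1},
  {"x":0,"y":0,"z":0,"turn":7,"hand":-1},
  {"x":0,"y":0,"z":0,"turn":7,"hand":-1},
  {"x":0,"y":0,"z":0,"turn":7,"hand":-1},
])

```text
time_s: 47.98
tool_pos: [0.6607, 0.0045, 0.5014]
tcp_rot: [0.109, 0.883, 0.274, 0.365]
wrist_force: [-0.3, -0.7, -2.8]
grip_width: 0.226
gripper_force: 59.9
```

move_arm([
  {"x":0,"y":0,"z":0,"turn":7,"hand":-1},
  {"x":0,"y":0,"z":0,"turn":7,"hand":-1},
  {"x":0,"y":0,"z":0,"turn":7,"hand":-1},
  {"x":0,"y":0,"z":0,"turn":7,"hand":-1},
  {"x":0,"y":0,"z":0,"turn":7,"hand":-1},
  {"x":0,"y":0,"z":0,"turn":7,"hand":-1},
  {"x":0,"y":0,"z":0,"turn":7,"hand":-1},
  {"x":0,"y":0,"z":0,"turn":7,"hand":-1},
  {"x":0,"y":0,"z":0,"turn":7,"hand":-1},
  {"x":0,"y":0,"z":0,"turn":7,"hand":-1},
])

```text
time_s: 48.82
tool_pos: [0.6606, 0.0045, 0.5013]
tcp_rot: [-0.12, 0.881, -0.282, 0.362]
wrist_force: [0.6, 0.4, -2.1]
grip_width: 0.225
gripper_force: 59.9
```

```bash
python3 -c "
from h import *
st(); go(.35,0,.35);print(corners())"
```

```text
t 48.8 pos [0.661 0.005 0.501] r 0.661 az 0.4 tilt out 44.8 side 0.1 head -45.2 q [-0.26 -0.22  1.66  0.24  0.95  1.86] f [ 0.6  0.4 -2.1] gw 0.225
[[0.58, -0.41, 0.7], [-0.58, -0.81, 0.01], [0.57, -0.41, -0.71]]
t 48.8 pos [0.6606 0.0045 0.5013] head -45.2 world d [-0.311 -0.005 -0.151] tool d [-0.263  0.194 -0.111] turn None
{'org': array([0.747, 0.07 , 0.481]), 'lip0': array([0.784, 0.169, 0.544]), 'lipm': array([0.726, 0.227, 0.487]), 'lipp': array([0.842, 0.111, 0.601]), 'backm': array([0.652, 0.055, 0.386]), 'backp': array([ 0.768, -0.061,  0.5  ])}
```

move_arm([
  {"x":0,"y":0,"z":0,"turn":6.8,"hand":-1},
  {"x":0,"y":0,"z":0,"turn":6.8,"hand":-1},
  {"x":0,"y":0,"z":0,"turn":6.8,"hand":-1},
  {"x":0,"y":0,"z":0,"turn":6.8,"hand":-1},
  {"x":0,"y":0,"z":0,"turn":6.8,"hand":-1},
  {"x":0,"y":0,"z":0,"turn":6.8,"hand":-1},
  {"x":0,"y":0,"z":0,"turn":6.8,"hand":-1},
  {"x":0,"y":0,"z":0,"turn":6.8,"hand":-1},
])

```text
time_s: 49.48
tool_pos: [0.6606, 0.0046, 0.5013]
tcp_rot: [-0.272, 0.654, -0.653, 0.267]
wrist_force: [-0.5, 0.1, -2.7]
grip_width: 0.22
gripper_force: 59.9
```

move_arm([
  {"x":0,"y":0.029,"z":-0.015,"turn":0,"hand":-1},
  {"x":0,"y":0.029,"z":-0.015,"turn":0,"hand":-1},
  {"x":0,"y":0.029,"z":-0.015,"turn":0,"hand":-1},
  {"x":0,"y":0.029,"z":-0.015,"turn":0,"hand":-1},
  {"x":0,"y":0.029,"z":-0.015,"turn":0,"hand":-1},
  {"x":0,"y":0.029,"z":-0.015,"turn":0,"hand":-1},
  {"x":0,"y":0.029,"z":-0.015,"turn":0,"hand":-1},
  {"x":0,"y":0.029,"z":-0.015,"turn":0,"hand":-1},
  {"x":0,"y":0.029,"z":-0.015,"turn":0,"hand":-1},
  {"x":0,"y":0.029,"z":-0.015,"turn":0,"hand":-1},
])

```text
time_s: 50.32
tool_pos: [0.4214, 0.0015, 0.4102]
tcp_rot: [-0.255, 0.662, -0.658, 0.252]
wrist_force: [-0.6, 0.6, -0.9]
grip_width: 0.223
gripper_force: 59.9
```

```bash
python3 -c "
from h import *
st(); print(corners())
f=r.grab_frame('top');g=r.grab_frame('side')
a=cv2.resize(f['img'],(400,300));b=cv2.resize(g['img'],(400,300));cv2.imwrite('pics/c3.png',np.hstack([a,b])[:,:,::-1])"
```

```text
t 50.3 pos [0.421 0.002 0.41 ] r 0.421 az 0.2 tilt out 42.1 side 0.2 head -89.6 q [-0.59 -0.89  2.2   0.41  1.23  2.53] f [-0.6  0.6 -0.9] gw 0.223
[[0.01, -0.74, 0.67], [-1.0, -0.0, 0.01], [-0.0, -0.67, -0.74]]
{'org': array([0.532, 0.002, 0.407]), 'lip0': array([0.61 , 0.003, 0.502]), 'lipm': array([0.61 , 0.103, 0.503]), 'lipp': array([ 0.611, -0.097,  0.502]), 'backm': array([0.464, 0.102, 0.347]), 'backp': array([ 0.466, -0.098,  0.347])}
```

move_arm([
  {"x":0,"y":0.03,"z":-0.026,"turn":0,"hand":-1},
  {"x":0,"y":0.03,"z":-0.026,"turn":0,"hand":-1},
  {"x":0,"y":0.03,"z":-0.026,"turn":0,"hand":-1},
  {"x":0,"y":0.031,"z":-0.025,"turn":0,"hand":-1},
  {"x":0,"y":0.031,"z":-0.025,"turn":0,"hand":-1},
  {"x":0,"y":0.031,"z":-0.024,"turn":0,"hand":-1},
  {"x":0,"y":0.032,"z":-0.024,"turn":0,"hand":-1},
  {"x":0,"y":0.032,"z":-0.023,"turn":0,"hand":-1},
  {"x":0,"y":0.033,"z":-0.023,"turn":0,"hand":-1},
  {"x":0,"y":0.033,"z":-0.022,"turn":0,"hand":-1},
])

```text
time_s: 51.25
tool_pos: [0.3418, -0.0117, 0.4777]
tcp_rot: [-0.179, 0.69, -0.68, 0.17]
wrist_force: [-0.5, -0.3, -1.3]
grip_width: 0.222
gripper_force: 59.9
```

```bash
python3 -c "
from h import *
st(); print(corners())"
```

```text
t 51.2 pos [ 0.342 -0.012  0.478] r 0.342 az -2.0 tilt out 28.5 side 1.8 head -89.0 q [-0.74 -0.89  1.98  0.34  1.68  2.49] f [-0.5 -0.3 -1.3] gw 0.222
[[0.02, -0.88, 0.48], [-1.0, -0.01, 0.02], [-0.01, -0.48, -0.88]]
{'org': array([ 0.448, -0.01 ,  0.449]), 'lip0': array([ 0.547, -0.009,  0.523]), 'lipm': array([0.545, 0.091, 0.524]), 'lipp': array([ 0.549, -0.109,  0.523]), 'backm': array([0.368, 0.089, 0.407]), 'backp': array([ 0.371, -0.111,  0.405])}
```

move_arm([
  {"x":0,"y":0.036,"z":-0.012,"turn":0,"hand":-1},
  {"x":0,"y":0.036,"z":-0.012,"turn":0,"hand":-1},
  {"x":0,"y":0.036,"z":-0.012,"turn":0,"hand":-1},
  {"x":0,"y":0.036,"z":-0.012,"turn":0,"hand":-1},
  {"x":0,"y":0.037,"z":-0.01,"turn":0,"hand":-1},
  {"x":0,"y":0.037,"z":-0.01,"turn":0,"hand":-1},
  {"x":0,"y":0.037,"z":-0.01,"turn":0,"hand":-1},
  {"x":0,"y":0.037,"z":-0.01,"turn":0,"hand":-1},
  {"x":0,"y":0.038,"z":-0.008,"turn":0,"hand":-1},
  {"x":0,"y":0.038,"z":-0.008,"turn":0,"hand":-1},
])

```text
time_s: 52.08
tool_pos: [0.2006, -0.1112, 0.5096]
tcp_rot: [-0.134, 0.71, -0.687, 0.075]
wrist_force: [-0.0, -0.9, -2.1]
grip_width: 0.221
gripper_force: 59.9
```

```bash
python3 -c "
from h import *
st(); print(corners())"
```

```text
t 52.1 pos [ 0.201 -0.111  0.51 ] r 0.229 az -29.0 tilt out 12.5 side 12.5 head -87.5 q [-1.63 -0.89  1.87  0.37  2.24  1.7 ] f [-0.  -0.9 -2.1] gw 0.221
[[0.04, -0.96, 0.29], [-1.0, -0.02, 0.09], [-0.08, -0.29, -0.95]]
{'org': array([ 0.299, -0.103,  0.461]), 'lip0': array([ 0.411, -0.102,  0.513]), 'lipm': array([ 0.406, -0.003,  0.521]), 'lipp': array([ 0.415, -0.202,  0.506]), 'backm': array([ 0.209, -0.005,  0.442]), 'backp': array([ 0.218, -0.204,  0.426])}
```

move_arm([
  {"x":-0.0185,"y":-0.0091,"z":0.0284,"turn":0,"hand":-1},
  {"x":-0.0185,"y":-0.0091,"z":0.0284,"turn":0,"hand":-1},
  {"x":-0.0185,"y":-0.0091,"z":0.0284,"turn":0,"hand":-1},
  {"x":-0.0185,"y":-0.0091,"z":0.0284,"turn":0,"hand":-1},
  {"x":-0.0185,"y":-0.0091,"z":0.0284,"turn":0,"hand":-1},
  {"x":-0.0185,"y":-0.0091,"z":0.0284,"turn":0,"hand":-1},
  {"x":-0.0185,"y":-0.0091,"z":0.0284,"turn":0,"hand":-1},
  {"x":-0.0185,"y":-0.0091,"z":0.0284,"turn":0,"hand":-1},
  {"x":-0.0185,"y":-0.0091,"z":0.0284,"turn":0,"hand":-1},
  {"x":-0.0185,"y":-0.0091,"z":0.0284,"turn":0,"hand":-1},
])

```text
time_s: 52.92
tool_pos: [0.3675, 0.0847, 0.295]
tcp_rot: [-0.136, 0.711, -0.687, 0.069]
wrist_force: [0.4, -1.6, -0.7]
grip_width: 0.223
gripper_force: 59.9
```

```bash
python3 -c "
from h import *
st(); print(corners())"
```

```text
t 52.9 pos [0.367 0.085 0.295] r 0.377 az 13.0 tilt out 17.4 side 1.8 head -87.3 q [-0.24 -0.63  2.18  0.17  1.33  2.85] f [ 0.4 -1.6 -0.7] gw 0.223
[[0.05, -0.96, 0.28], [-0.99, -0.02, 0.1], [-0.09, -0.29, -0.95]]
{'org': array([0.466, 0.094, 0.246]), 'lip0': array([0.577, 0.094, 0.298]), 'lipm': array([0.573, 0.194, 0.307]), 'lipp': array([ 0.582, -0.005,  0.289]), 'backm': array([0.375, 0.191, 0.229]), 'backp': array([ 0.384, -0.008,  0.211])}
```

move_arm([
  {"x":0.011,"y":0.036,"z":-0.012,"turn":0,"hand":-1},
  {"x":0.011,"y":0.036,"z":-0.012,"turn":0,"hand":-1},
  {"x":0.011,"y":0.036,"z":-0.012,"turn":0,"hand":-1},
  {"x":0.011,"y":0.036,"z":-0.012,"turn":0,"hand":-1},
  {"x":0.011,"y":0.036,"z":-0.012,"turn":0,"hand":-1},
  {"x":0.011,"y":0.036,"z":-0.01,"turn":0,"hand":-1},
  {"x":0.011,"y":0.037,"z":-0.008,"turn":0,"hand":-1},
])

```text
time_s: 53.5
tool_pos: [0.2593, -0.0141, 0.3056]
tcp_rot: [-0.093, 0.718, -0.689, 0.022]
wrist_force: [0.1, -1.0, -1.9]
grip_width: 0.221
gripper_force: 59.9
```

```bash
python3 -c "
from h import *
st(); print(corners())"
```

```text
t 53.5 pos [ 0.259 -0.014  0.306] r 0.26 az -3.1 tilt out 8.9 side 6.4 head -87.2 q [-0.8  -0.89  2.26  0.19  1.74  2.34] f [ 0.1 -1.  -1.9] gw 0.221
[[0.05, -0.99, 0.16], [-0.99, -0.03, 0.1], [-0.1, -0.16, -0.98]]
{'org': array([ 0.35 , -0.004,  0.244]), 'lip0': array([ 0.468, -0.001,  0.282]), 'lipm': array([0.463, 0.098, 0.292]), 'lipp': array([ 0.473, -0.101,  0.272]), 'backm': array([0.257, 0.093, 0.239]), 'backp': array([ 0.267, -0.106,  0.22 ])}
```

move_arm([
  {"x":0,"y":0,"z":0,"turn":-6,"hand":-1},
  {"x":0,"y":0,"z":0,"turn":-6,"hand":-1},
  {"x":0,"y":0,"z":0,"turn":-6,"hand":-1},
  {"x":0,"y":0,"z":0,"turn":-6,"hand":-1},
  {"x":-0.027,"y":-0.022,"z":0.012,"turn":0,"hand":-1},
  {"x":-0.027,"y":-0.022,"z":0.012,"turn":0,"hand":-1},
  {"x":-0.027,"y":-0.022,"z":0.012,"turn":0,"hand":-1},
  {"x":-0.027,"y":-0.022,"z":0.012,"turn":0,"hand":-1},
  {"x":-0.027,"y":-0.022,"z":0.012,"turn":0,"hand":-1},
  {"x":-0.027,"y":-0.022,"z":0.012,"turn":0,"hand":-1},
])

```text
time_s: 54.33
tool_pos: [0.3115, 0.1761, 0.2682]
tcp_rot: [-0.089, 0.845, -0.526, 0.041]
wrist_force: [2.1, -1.1, -1.2]
grip_width: 0.217
gripper_force: 59.9
```

```bash
python3 -c "
from h import *
st(); print(corners());p=pose()[0]; go(p[0]-.085,p[1]-.053,p[2])"
```

```text
t 54.3 pos [0.312 0.176 0.268] r 0.358 az 29.5 tilt out 11.2 side 0.7 head -63.6 q [ 0.09 -0.57  2.19  0.09  1.35  2.77] f [ 2.1 -1.1 -1.2] gw 0.217
[[0.44, -0.88, 0.16], [-0.9, -0.43, 0.11], [-0.02, -0.19, -0.98]]
{'org': array([0.394, 0.219, 0.209]), 'lip0': array([0.499, 0.27 , 0.25 ]), 'lipm': array([0.455, 0.359, 0.253]), 'lipp': array([0.543, 0.18 , 0.248]), 'backm': array([0.271, 0.269, 0.194]), 'backp': array([0.36 , 0.09 , 0.189])}
t 54.3 pos [0.3115 0.1761 0.2682] head -63.6 world d [-0.085 -0.053  0.   ] tool d [ 0.01   0.098 -0.02 ] turn None
```

move_arm([
  {"x":0.004,"y":0.038,"z":-0.008,"turn":0,"hand":-1},
  {"x":0.004,"y":0.038,"z":-0.008,"turn":0,"hand":-1},
  {"x":0.004,"y":0.038,"z":-0.008,"turn":0,"hand":-1},
  {"x":0.004,"y":0.038,"z":-0.007,"turn":0,"hand":-1},
  {"x":0.004,"y":0.038,"z":-0.006,"turn":0,"hand":-1},
  {"x":0.004,"y":0.038,"z":-0.005,"turn":0,"hand":-1},
])

```text
time_s: 54.83
tool_pos: [0.2239, 0.0963, 0.2688]
tcp_rot: [-0.048, 0.849, -0.526, 0.013]
wrist_force: [-0.0, -0.6, -2.0]
grip_width: 0.223
gripper_force: 59.9
```

```bash
python3 -c "
from h import *
st()"
```

```text
t 54.8 pos [0.224 0.096 0.269] r 0.244 az 23.3 tilt out 5.4 side 1.9 head -63.5 q [-0.22 -0.89  2.32  0.08  1.66  2.47] f [-0.  -0.6 -2. ] gw 0.223
[[0.45, -0.89, 0.07], [-0.89, -0.44, 0.07], [-0.03, -0.09, -1.0]]
```

move_arm([
  {"x":0.012,"y":0.037,"z":-0.004,"turn":0,"hand":-1},
  {"x":0.012,"y":0.037,"z":-0.003,"turn":0,"hand":-1},
  {"x":0.012,"y":0.037,"z":-0.002,"turn":0,"hand":-1},
])

```text
time_s: 55.08
tool_pos: [0.2175, 0.0265, 0.2673]
tcp_rot: [-0.026, 0.85, -0.525, -0.011]
wrist_force: [0.4, -1.4, -1.4]
grip_width: 0.218
gripper_force: 59.9
```

```bash
python3 -c "
from h import *
st()"
```

```text
t 55.1 pos [0.218 0.026 0.267] r 0.219 az 6.9 tilt out 0.9 side 3.2 head -63.4 q [-0.54 -0.89  2.32  0.05  1.74  2.15] f [ 0.4 -1.4 -1.4] gw 0.218
[[0.45, -0.89, 0.01], [-0.89, -0.45, 0.06], [-0.05, -0.03, -1.0]]
```

move_arm([
  {"x":0.0152,"y":-0.0276,"z":-0.008,"turn":0,"hand":-1},
  {"x":0.0152,"y":-0.0276,"z":-0.008,"turn":0,"hand":-1},
  {"x":0.0152,"y":-0.0276,"z":-0.008,"turn":0,"hand":-1},
  {"x":0.0152,"y":-0.0276,"z":-0.008,"turn":0,"hand":-1},
  {"x":0.0152,"y":-0.0276,"z":-0.008,"turn":0,"hand":-1},
  {"x":0.0152,"y":-0.0276,"z":-0.008,"turn":0,"hand":-1},
  {"x":0.0152,"y":-0.0276,"z":-0.008,"turn":0,"hand":-1},
  {"x":0.0152,"y":-0.0276,"z":-0.008,"turn":0,"hand":-1},
  {"x":0.0152,"y":-0.0276,"z":-0.008,"turn":0,"hand":-1},
  {"x":0.0152,"y":-0.0276,"z":-0.008,"turn":0,"hand":-1},
])

```text
time_s: 55.92
tool_pos: [0.534, 0.0093, 0.3477]
tcp_rot: [-0.027, 0.85, -0.527, -0.011]
wrist_force: [-0.1, -0.1, -1.6]
grip_width: 0.224
gripper_force: 59.9
```

move_arm([
  {"x":0,"y":0,"z":0,"turn":-6.9,"hand":-1},
  {"x":0,"y":0,"z":0,"turn":-6.9,"hand":-1},
  {"x":0,"y":0,"z":0,"turn":-6.9,"hand":-1},
  {"x":0,"y":0,"z":0,"turn":-6.9,"hand":-1},
  {"x":0,"y":0,"z":0,"turn":-6.9,"hand":-1},
  {"x":0,"y":0,"z":0,"turn":-6.9,"hand":-1},
  {"x":0,"y":0,"z":0,"turn":-6.9,"hand":-1},
  {"x":0,"y":0,"z":0,"turn":-6.9,"hand":-1},
  {"x":0,"y":0,"z":0,"turn":-6.9,"hand":-1},
  {"x":0,"y":0,"z":0,"turn":-6.9,"hand":-1},
  {"x":0,"y":0,"z":0,"turn":-6.9,"hand":-1},
])

```text
time_s: 56.83
tool_pos: [0.5326, 0.0092, 0.3477]
tcp_rot: [-0.028, 0.993, 0.11, 0.008]
wrist_force: [0.0, 0.4, -1.8]
grip_width: 0.22
gripper_force: 59.9
```

move_arm([
  {"x":0,"y":0,"z":0,"turn":-6.9,"hand":-1},
  {"x":0,"y":0,"z":0,"turn":-6.9,"hand":-1},
  {"x":0,"y":0,"z":0,"turn":-6.9,"hand":-1},
  {"x":0,"y":0,"z":0,"turn":-6.9,"hand":-1},
  {"x":0,"y":0,"z":0,"turn":-6.9,"hand":-1},
  {"x":0,"y":0,"z":0,"turn":-6.9,"hand":-1},
  {"x":0,"y":0,"z":0,"turn":-6.9,"hand":-1},
  {"x":0,"y":0,"z":0,"turn":-6.9,"hand":-1},
  {"x":0,"y":0,"z":0,"turn":-6.9,"hand":-1},
  {"x":0,"y":0,"z":0,"turn":-6.9,"hand":-1},
])

```text
time_s: 57.67
tool_pos: [0.5326, 0.0093, 0.3478]
tcp_rot: [-0.019, 0.756, 0.653, 0.023]
wrist_force: [1.3, -0.3, -2.2]
grip_width: 0.224
gripper_force: 59.9
```

```bash
python3 -c "
from h import *
st();go(.534,.0105,.085,81.7)"
```

```text
t 57.7 pos [0.533 0.009 0.348] r 0.533 az 1.0 tilt out 0.6 side 3.3 head 81.7 q [-0.24  0.01  1.58  0.06  1.56 -0.1 ] f [ 1.3 -0.3 -2.2] gw 0.224
[[0.14, 0.99, 0.01], [0.99, -0.15, 0.06], [0.06, 0.0, -1.0]]
t 57.7 pos [0.5326 0.0093 0.3478] head 81.7 world d [ 0.001  0.001 -0.263] tool d [-0.014  0.001  0.262] turn -0.0
```

move_arm([
  {"x":-0.0015,"y":0,"z":0.03,"turn":0,"hand":-1},
  {"x":-0.0015,"y":0,"z":0.035,"turn":0,"hand":-1},
  {"x":-0.0015,"y":0,"z":0.035,"turn":0,"hand":-1},
  {"x":-0.0015,"y":0,"z":0.035,"turn":0,"hand":-1},
  {"x":-0.0015,"y":0,"z":0.035,"turn":0,"hand":-1},
  {"x":-0.0015,"y":0,"z":0.035,"turn":0,"hand":-1},
  {"x":-0.0015,"y":0,"z":0.028,"turn":0,"hand":-1},
  {"x":-0.0015,"y":0,"z":0.016,"turn":0,"hand":-1},
  {"x":-0.0015,"y":0,"z":0.01,"turn":0,"hand":-1},
  {"x":0,"y":0,"z":0.006,"turn":0,"hand":-1},
  {"x":0,"y":0,"z":0,"turn":0,"hand":-1},
])

```text
time_s: 58.58
tool_pos: [0.5312, 0.0111, 0.0811]
tcp_rot: [-0.02, 0.759, 0.651, 0.022]
wrist_force: [-0.0, -0.7, -2.0]
grip_width: 0.218
gripper_force: 59.9
```

```bash
python3 -c "
from h import *
st()"
```

```text
t 58.6 pos [0.531 0.011 0.081] r 0.531 az 1.2 tilt out 0.4 side 3.4 head 81.3 q [-0.24  0.28  1.84  0.07  1.03 -0.12] f [-0.  -0.7 -2. ] gw 0.218
[[0.15, 0.99, 0.01], [0.99, -0.15, 0.06], [0.06, -0.0, -1.0]]
```

Not touching yet. I'll lower 3 mm more, release and lift.

move_arm([
  {"x":0,"y":0,"z":0.003,"turn":0,"hand":-1},
  {"x":0,"y":0,"z":0,"turn":0,"hand":-0.4},
  {"x":0,"y":0,"z":0,"turn":0,"hand":-0.2},
  {"x":0,"y":0,"z":0,"turn":0,"hand":0},
  {"x":0,"y":0,"z":0,"turn":0,"hand":0.1},
  {"x":0,"y":0,"z":0,"turn":0,"hand":0.1},
  {"x":0,"y":0,"z":0,"turn":0,"hand":0.1},
  {"x":0,"y":0,"z":-0.025,"turn":0,"hand":0.1},
  {"x":0,"y":0,"z":-0.035,"turn":0,"hand":0.1},
  {"x":0,"y":0,"z":-0.035,"turn":0,"hand":0.1},
  {"x":0,"y":0,"z":-0.035,"turn":0,"hand":0.1},
])

```text
time_s: 59.5
tool_pos: [0.529, 0.0033, 0.209]
tcp_rot: [-0.021, 0.759, 0.651, 0.021]
wrist_force: [0.3, -0.6, 0.2]
grip_width: 0.552
gripper_force: 0.0
```

```bash
python3 -c "
from h import *
st()
f=r.grab_frame('top');g=r.grab_frame('side')
a=cv2.resize(f['img'][100:280,30:270],(400,300));b=cv2.resize(g['img'][130:370,20:340],(400,300));cv2.imwrite('pics/c4.png',np.hstack([a,b])[:,:,::-1])
for k,z in(('tray',.003),('mat',0),('feed_grip',.055)):
  for q in(f,g):
    for d in r.landmark_of(k,q)[:1]: print(k,round(d['p'],2),np.round(at(q,d['xy'],z),3))
for q in(f,g):
  print([ (round(d['p'],2),np.round(d['xy']).tolist()) for d in r.landmark_of('offcut0',q)])
"
```

```text
t 59.5 pos [0.529 0.003 0.209] r 0.529 az 0.4 tilt out 0.3 side 3.4 head 81.2 q [-0.25  0.11  1.76  0.06  1.29 -0.12] f [ 0.3 -0.6  0.2] gw 0.552
[[0.15, 0.99, 0.0], [0.99, -0.15, 0.06], [0.06, -0.0, -1.0]]
tray 0.62 [0.453 0.032 0.003]
mat 0.41 [0.532 0.288 0.   ]
feed_grip 0.4 [0.524 0.359 0.055]
feed_grip 0.52 [ 0.701 -0.08   0.055]
[(0.85, [114.0, 203.0]), (0.85, [353.0, 289.0]), (0.84, [351.0, 163.0]), (0.69, [305.0, 233.0]), (0.58, [122.0, 215.0]), (0.53, [118.0, 234.0]), (0.49, [129.0, 205.0])]
[(0.9, [122.0, 280.0]), (0.89, [153.0, 278.0]), (0.87, [151.0, 299.0]), (0.74, [299.0, 149.0]), (0.55, [143.0, 271.0])]
```

View pics/c4.png

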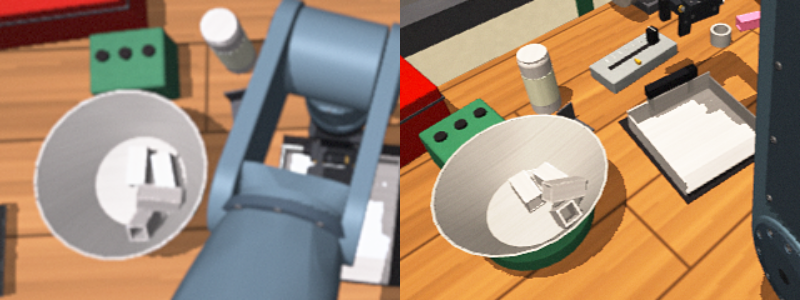

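```bash
cat >> h.py <<'E'
def tri(a,b):
    (o1,d1),(o2,d2)=a,b; A=np.stack([d1,-d2],1); t=np.linalg.lstsq(A,o2-o1,rcond=None)[0]
    P,Q=o1+t[0]*d1,o2+t[1]*d2; return (P+Q)/2,np.linalg.norm(P-Q)
def brass(f,box):
    im=cv2.cvtColor(f['img'],cv2.COLOR_RGB2HSV)[box[1]:box[3],box[0]:box[2]].astype(int)
    m=(im[...,0]>17)&(im[...,0]<32)&(im[...,1]>140)&(im[...,2]>130); p=np.argwhere(m); return p.mean(0)[::-1]+[box[0],box[1]],p.min(0)[::-1]+box[:2],p.max(0)[::-1]+box[:2],len(p)
E
python3 -c "
from h import *
go(.6,.1,.25)
f=r.grab_frame('top');g=r.grab_frame('side')
for q,b in((g,(190,165,235,200)),(f,(225,138,260,160))):
    try: u=brass(q,b);print(u,at(q,u[0],.039))
    except Exception as e: print(e)
cv2.imwrite('x.png',g['img'])
im=g['img'].astype(int)
# dark slot pixels on console
box=(175,145,245,200);d=np.argwhere(im[box[1]:box[3],box[0]:box[2]].max(2)<70)[:,::-1]+[box[0],box[1]]
W=np.array([at(g,u,.035)[:2] for u in d]);s=(abs(W[:,0]-.708)<.012);print(len(W),W[s].min(0),W[s].max(0))
print(np.round(W[s][np.argsort(W[s][:,1])][::6],3).tolist())
"
```

```text
t 60.0 pos [0.5287 0.0035 0.2062] head 81.2 world d [0.071 0.096 0.044] tool d [ 0.109  0.055 -0.038] turn None
(array([209.69230769, 178.69230769]), array([208, 177]), array([212, 181]), 13) [ 0.67404482 -0.00610288  0.039     ]
zero-size array to reduction operation minimum which has no identity
484 [ 0.69774001 -0.18150331] [0.71994388 0.05229884]
[[0.717, -0.182], [0.717, -0.101], [0.709, -0.095], [0.713, -0.091], [0.718, -0.086], [0.7, -0.083], [0.718, -0.079], [0.709, -0.074], [0.701, -0.068], [0.704, -0.059], [0.707, -0.049], [0.71, -0.04], [0.706, -0.03], [0.709, -0.021], [0.706, -0.011], [0.701, -0.003], [0.704, 0.006], [0.701, 0.016], [0.705, 0.027], [0.706, 0.034], [0.703, 0.043], [0.698, 0.05]]h.py:48: RuntimeWarning: Mean of empty slice.
  m=(im[...,0]>17)&(im[...,0]<32)&(im[...,1]>140)&(im[...,2]>130); p=np.argwhere(m); return p.mean(0)[::-1]+[box[0],box[1]],p.min(0)[::-1]+box[:2],p.max(0)[::-1]+box[:2],len(p)
  ret = um.true_divide(
```

move_arm([
  {"x":0,"y":0,"z":0,"turn":6.6,"hand":0.2},
  {"x":0,"y":0,"z":0,"turn":6.6,"hand":0.2},
  {"x":0,"y":0,"z":0,"turn":6.6,"hand":0.2},
  {"x":0,"y":0,"z":0,"turn":6.6,"hand":0.2},
  {"x":0,"y":0,"z":0,"turn":6.6,"hand":0.2},
  {"x":0,"y":0,"z":0,"turn":6.6,"hand":0.2},
  {"x":0,"y":0,"z":0,"turn":6.6,"hand":0.2},
  {"x":0,"y":0,"z":0,"turn":6.6,"hand":0.2},
  {"x":0,"y":0,"z":0,"turn":6.6,"hand":0.2},
  {"x":0,"y":0,"z":0,"turn":6.6,"hand":0.2},
  {"x":0,"y":0,"z":0,"turn":6.6,"hand":0.2},
  {"x":0,"y":0,"z":0,"turn":6.6,"hand":0.2},
], force=10)

```text
time_s: 61.1
tool_pos: [0.5293, 0.0033, 0.2074]
tcp_rot: [-0.03, 0.999, 0.015, 0.003]
wrist_force: [-0.1, -0.1, 0.0]
grip_width: 0.598
gripper_force: 0.0
```

move_arm([
  {"x":0.029,"y":0.0155,"z":0,"turn":0,"hand":0.2},
  {"x":0.029,"y":0.0155,"z":0,"turn":0,"hand":0.2},
  {"x":0.029,"y":0.0155,"z":0,"turn":0,"hand":0.2},
  {"x":0.029,"y":0.0155,"z":0,"turn":0,"hand":0.2},
  {"x":0.029,"y":0.0155,"z":0,"turn":0,"hand":0.2},
  {"x":0.029,"y":0.0155,"z":0,"turn":0,"hand":0.2},
  {"x":0,"y":0,"z":0,"turn":0,"hand":0.2},
])

```text
time_s: 61.68
tool_pos: [0.7096, -0.0864, 0.2005]
tcp_rot: [-0.029, 0.999, 0.016, 0.003]
wrist_force: [-1.0, -0.1, -0.2]
grip_width: 0.601
gripper_force: 0.0
```

```bash
python3 -c "
from h import *
st();go(.708,-.0825,.05,2)"
```

```text
t 61.7 pos [ 0.71  -0.086  0.201] r 0.715 az -6.9 tilt out -0.2 side 3.4 head 1.9 q [-0.31  0.52  1.24  0.06  1.39  1.22] f [-1.  -0.1 -0.2] gw 0.601
[[1.0, 0.03, 0.0], [0.03, -1.0, 0.06], [0.01, -0.06, -1.0]]
t 61.7 pos [ 0.7096 -0.0864  0.2005] head 1.9 world d [-0.002  0.004 -0.151] tool d [-0.002  0.005  0.151] turn -0.1
```

move_arm([
  {"x":-0.001,"y":0.0025,"z":0.03,"turn":0,"hand":0.2},
  {"x":-0.001,"y":0.0025,"z":0.03,"turn":0,"hand":0.2},
  {"x":0,"y":0,"z":0.03,"turn":0,"hand":0.2},
  {"x":0,"y":0,"z":0.03,"turn":0,"hand":0.2},
  {"x":0,"y":0,"z":0.03,"turn":0,"hand":0.2},
  {"x":0,"y":0,"z":0,"turn":0,"hand":-1},
  {"x":0,"y":0,"z":0,"turn":0,"hand":-1},
  {"x":0,"y":0,"z":0,"turn":0,"hand":-1},
  {"x":0,"y":0,"z":0,"turn":0,"hand":-1},
  {"x":0,"y":0,"z":0,"turn":0,"hand":-1},
  {"x":0,"y":0,"z":0,"turn":0,"hand":-1},
  {"x":0,"y":0,"z":0,"turn":0,"hand":-1},
])

```text
time_s: 62.68
tool_pos: [0.7074, -0.0805, 0.0565]
tcp_rot: [-0.029, 0.999, 0.018, 0.005]
wrist_force: [0.3, -1.8, 6.7]
grip_width: 0.258
gripper_force: 9.9
```

```bash
python3 -c "
from h import *
st();go(.706,-.005,.05,2)"
```

```text
t 62.7 pos [ 0.707 -0.08   0.056] r 0.712 az -6.5 tilt out 0.2 side 3.3 head 2.0 q [-0.31  0.66  1.34  0.06  1.15  1.2 ] f [ 0.3 -1.8  6.7] gw 0.258
[[1.0, 0.04, 0.01], [0.03, -1.0, 0.06], [0.01, -0.06, -1.0]]
t 62.7 pos [ 0.7074 -0.0805  0.0565] head 2.0 world d [-0.001  0.075 -0.006] tool d [ 0.001 -0.075  0.011] turn -0.0
```

move_arm([
  {"x":0,"y":-0.006,"z":0.0004,"turn":0,"hand":-1},
  {"x":0,"y":-0.01,"z":0.0006,"turn":0,"hand":-1},
  {"x":0,"y":-0.01,"z":0.0006,"turn":0,"hand":-1},
  {"x":0,"y":-0.01,"z":0.0006,"turn":0,"hand":-1},
  {"x":0,"y":-0.01,"z":0.0006,"turn":0,"hand":-1},
  {"x":0,"y":-0.01,"z":0.0006,"turn":0,"hand":-1},
  {"x":0,"y":-0.01,"z":0.0006,"turn":0,"hand":-1},
  {"x":0,"y":-0.006,"z":0.0004,"turn":0,"hand":-1},
  {"x":0,"y":-0.0035,"z":0.0002,"turn":0,"hand":-1},
  {"x":0,"y":0,"z":0,"turn":0,"hand":-1},
  {"x":0,"y":0,"z":0,"turn":0,"hand":-1},
])

```text
time_s: 63.6
tool_pos: [0.7048, -0.0036, 0.0565]
tcp_rot: [-0.029, 0.999, 0.018, 0.005]
wrist_force: [-0.2, 1.7, 8.7]
grip_width: 0.258
gripper_force: 9.9
```

```bash
python3 -c "
from h import *
st();go(.706,-.005,.056,2)
g=r.grab_frame('side')
u=brass(g,(190,165,235,200));print(u,at(g,u[0],.039))
im=g['img'][140:185,185:235];b=(im.max(2)<60);p=np.argwhere(b)
print([(d['p'],np.round(at(g,d['xy'],.055),3)) for d in r.landmark_of('feed_grip',g)[:1]])
"
```

```text
t 63.6 pos [ 0.705 -0.004  0.056] r 0.705 az -0.3 tilt out 0.5 side 3.4 head 2.0 q [-0.2   0.64  1.37  0.07  1.13  1.31] f [-0.2  1.7  8.7] gw 0.258
[[1.0, 0.04, 0.01], [0.04, -1.0, 0.06], [0.01, -0.06, -1.0]]
t 63.6 pos [ 0.7048 -0.0036  0.0565] head 2.0 world d [ 0.001 -0.001 -0.   ] tool d [0.001 0.001 0.   ] turn 0.0
(array([210.09090909, 178.36363636]), array([208, 177]), array([212, 180]), 11) [ 0.6743603  -0.00784272  0.039     ]
[(0.51, array([ 0.71 , -0.006,  0.055]))]
```

move_arm([
  {"x":0,"y":0.0015,"z":0,"turn":0,"hand":-1},
  {"x":0,"y":0,"z":0,"turn":0,"hand":-1},
  {"x":0,"y":0,"z":0,"turn":0,"hand":0.2},
  {"x":0,"y":0,"z":0,"turn":0,"hand":0.2},
  {"x":0,"y":0,"z":0,"turn":0,"hand":0.2},
  {"x":0,"y":0,"z":0,"turn":0,"hand":0.2},
  {"x":0,"y":0,"z":-0.03,"turn":0,"hand":0.2},
  {"x":0,"y":0,"z":-0.04,"turn":0,"hand":0.2},
  {"x":0,"y":0,"z":-0.04,"turn":0,"hand":0.2},
  {"x":0,"y":0,"z":-0.04,"turn":0,"hand":0.2},
  {"x":0,"y":0,"z":-0.04,"turn":0,"hand":0.2},
])

```text
time_s: 64.62
tool_pos: [0.7015, -0.0168, 0.2443]
tcp_rot: [-0.03, 0.999, 0.018, 0.003]
wrist_force: [0.5, -0.5, -0.4]
grip_width: 0.6
gripper_force: 0.0
```

move_arm([
  {"x":-0.01,"y":0.04,"z":0,"turn":0,"hand":0.2},
  {"x":-0.01,"y":0.04,"z":0,"turn":0,"hand":0.2},
  {"x":-0.01,"y":0.04,"z":0,"turn":0,"hand":0.2},
  {"x":-0.01,"y":0.04,"z":0,"turn":0,"hand":0.2},
  {"x":-0.01,"y":0.04,"z":0,"turn":0,"hand":0.2},
  {"x":-0.01,"y":0.04,"z":0,"turn":0,"hand":0.2},
  {"x":-0.01,"y":0.04,"z":0,"turn":0,"hand":0.2},
  {"x":-0.01,"y":0.04,"z":0,"turn":0,"hand":0.2},
  {"x":-0.01,"y":0.04,"z":0,"turn":0,"hand":0.2},
  {"x":0,"y":0,"z":0,"turn":0,"hand":0.2},
])

```text
time_s: 65.45
tool_pos: [0.6213, -0.387, 0.2195]
tcp_rot: [-0.028, 0.999, 0.014, 0.002]
wrist_force: [0.4, -0.1, -0.4]
grip_width: 0.596
gripper_force: 0.0
```

```bash
python3 -c "
from h import *
st()
f=r.grab_frame('top');g=r.grab_frame('side')
for q,b in((g,(195,165,235,200)),(f,(225,138,260,160))):
    u=brass(q,b);print('brass',u,at(q,u[0],.039))
    for d in r.landmark_of('feed_grip',q)[:2]: print(round(d['p'],2),np.round(d['xy'],1),np.round(at(q,d['xy'],.055),4))
    for k in('tray','mat'):
      for d in r.landmark_of(k,q)[:1]: print(k,round(d['p'],2),np.round(at(q,d['xy'],.003),3))
grey=lambda im:(im.min(2)>165)&(im.max(2)-im.min(2)<30)
print('tray',blobs(f,grey,.003,(180,170,290,280),500))
m=blobs(f,lambda im:im.max(2)<60,.003,(180,175,290,280),100);print('dark',m)
c=f['img'][125:150,225:258];print((c.max(2)).tolist())
"
```

```text
t 65.5 pos [ 0.621 -0.387  0.219] r 0.732 az -31.9 tilt out -1.6 side 2.9 head 1.6 q [-0.74  0.56  1.15  0.04  1.47  0.8 ] f [ 0.4 -0.1 -0.4] gw 0.596
[[1.0, 0.03, 0.0], [0.03, -1.0, 0.06], [0.0, -0.06, -1.0]]
brass (array([209.44444444, 178.11111111]), array([208, 177]), array([211, 179]), 9) [ 0.67654173 -0.00724351  0.039     ]
0.63 [206.2 170.6] [ 0.6934 -0.0108  0.055 ]
tray 0.55 [0.459 0.032 0.003]
mat 0.59 [ 0.617 -0.217  0.003]
brass (array([241., 148.]), array([241, 147]), array([241, 149]), 3) [ 0.67413004 -0.00872589  0.039     ]
0.67 [239.4 136.4] [ 0.7046 -0.0058  0.055 ]
tray 0.79 [0.457 0.025 0.003]
tray [(array([247., 212.]), array([ 0.511, -0.022], dtype=float32), 44.9, array([0.13 , 0.239], dtype=float32))]
dark [(array([253., 204.]), array([0.473, 0.012], dtype=float32), 82.2, array([0.193, 0.237], dtype=float32))]
[[198, 200, 199, 196, 201, 200, 201, 203, 203, 199, 201, 199, 197, 197, 197, 194, 192, 197, 199, 198, 202, 204, 204, 209, 207, 210, 209, 209, 206, 207, 207, 207, 214], [197, 197, 195, 195, 194, 196, 199, 202, 203, 207, 210, 213, 212, 208, 207, 205, 207, 
[... 3090 characters left out ...]
, 208, 210, 210, 211, 212, 210], [218, 217, 213, 211, 216, 216, 216, 216, 215, 210, 214, 214, 217, 214, 220, 237, 238, 218, 188, 211, 213, 210, 211, 209, 211, 211, 211, 210, 208, 210, 210, 209, 209], [219, 216, 217, 215, 214, 213, 217, 215, 215, 217, 214, 216, 216, 212, 227, 243, 248, 226, 178, 206, 214, 213, 210, 210, 213, 210, 210, 210, 208, 208, 209, 208, 208], [219, 219, 217, 216, 216, 217, 216, 215, 215, 216, 215, 214, 216, 215, 225, 242, 249, 226, 179, 208, 215, 213, 216, 211, 211, 212, 210, 213, 210, 210, 207, 208, 212], [219, 218, 217, 215, 215, 216, 218, 217, 215, 218, 216, 215, 213, 211, 220, 234, 234, 207, 182, 211, 218, 213, 213, 214, 213, 211, 211, 211, 212, 211, 212, 210, 211]]
```

```bash
python3 -c "
from h import *
print(r.close_job())"
```

```text
the job is handed in; nothing more can be done
None
```

I handed the job in at about 65 s of the 210 s limit, but no verdict came back, so success is unconfirmed: all four grey offcuts are in the hopper, the empty tray is back on its mat, and the grip measures within about 2 mm of the pointer.

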